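# Clamp a ceramic sleeve in the turnbuckle leak-test clamp

### The arm

A 6-joint arm with a two-finger parallel gripper is mounted at the origin on a cart in front of the work surface, level with it; the furniture and walls round the work are solid. World frame = base frame: x ahead of the robot, y to its left, z up, the work surface at z = 0. Lengths are in m, angles in degrees, forces in N, time in s.
With the tool pointing down it reaches from about 0.375 to 0.975 m from the base axis. Payload 3.8 kg.
Tool frame: the origin (TCP) lies at the centre of the arm's flange, where the gripper is bolted on; the fingertips stand 173 mm ahead of it and the grasp point (between the pads) lies 155 mm ahead of it (bot.tip_extent is the distance from the TCP to the fingertips, in m); x points along the fingers, z is the direction in which the jaws open and shut, and the axes are right-handed (so a half turn about x gives the same grasp; the last joint's range is limited). The gripper opens to 85 mm and grips with 20 to 120 N. Pads are 22 mm wide; open, the fingers measure 114 mm over their backs; the gripper's body (76 mm by 85 mm) begins 54 mm behind the grasp point. The pads swing forward as they close: fully open they stand 13 mm farther back than shut.
Start: joints at [-67.03, 15.12, 91.902, -0, 72.978, -2.114], TCP at [0.286, -0.611, 0.405] pointing down, gripper open.
Joint ranges: [-150.88, 150.88], [-54.13, 125.18], [17.81, 147.31], [-75.09, 255.09], [0, 152.58], [-146.25, 146.25]. Speed limits (degrees/s): [147.25, 147.25, 180, 180, 180, 180].

### API

Orientations are given as a 3x3 rotation matrix whose columns are the frame's x, y, z axes.
In Python, from station import bot, vision gives the robot as it stands.
- The arm moves only by the tool servo_tool, never from a script. Its argument "commands" is a list of rows, each an object of numbers: "rx", "ry", "rz": the turn, a rotation vector about the tool's x, y, z each as a share of pi rad, from -1 to 1; "x", "y", "z": the shift along the tool's x, y, z each as a share of 0.1 m, from -1 to 1; "jaw": the opening, from -1 (shut) to 1 (fully open). In form: [{"rx": .., "ry": .., "rz": .., "x": .., "y": .., "z": .., "jaw": ..}, ...]. A call has exactly 5 rows; each row shifts and turns the pose as measured when the row begins, along the tool's axes as they then stand; what a row does not reach is not made up. A row lasts 1/8 s, in which the tool goes at most 62.5 mm and 10.7 degrees, less where a joint would pass 70% of its speed; a pose out of reach is approached as far as the arm can. A call with a number of a shift or a turn outside -1 to 1 is refused whole. A call with a gripper value outside its range is refused whole. The fingers move at their own pace and stop on an object; "newtons" is the grip in N (left out, the last holds). Time passes only in rows, so rows that do not move let the fingers close, or fill a call up. It gives the time, the measured TCP pose, the force and the opening at its end, in the units of the state.
- bot.get_obs(): the state, without advancing time (a new reading comes with each control period).
- vision.read_camera(name): name is "scene" or "top" or "wrist"; returns a dict with "frame" (400x640x3 uint8, blue, green, red), "intrinsics" (3x3 intrinsics, pixels), "cam_to_world" (4x4, takes a point from camera to world coordinates). Camera axes: x right, y down, z forward; pixel columns grow to the right and rows downward; lengths in m; the calibration is good to about 2 mm. A picture is of the moment at which its call begins. There is no depth.
- bot.finish_job(): hands the job in, once; it reports no verdict.
The state is a dict: "t": time; "qpos": joint angles; "qvel": joint speeds; "effort": joint torques, N m; "ee_pos": TCP position; "tcp_rot": TCP orientation; "force": force on the tool from outside, world axes, zero at the start; "moment": the same for the moment, N m; "width": opening from 0.0 (shut) to 1.0 (fully open).
Only numpy, scipy, OpenCV 4.12 (cv2) and the standard library are available. Lean on these libraries where they do the work, as an engineer would, in place of code of your own. Each camera call takes 0.05 s, during which the arm holds its last target. There are 200 camera calls.

### The job

Take the white ceramic sleeve from its rest, lay it in the two saddles of the leak-test clamp, between the rubber pads, and let go. Then tighten the turnbuckle by its hexagonal body so that both pads draw in together, until both bear on the sleeve and you feel the load come on, and from there half a flat more (a twelfth of a turn) to seal the ends, surely not a whole flat, or the ceramic cracks. Leave the timer and the cotton roll where they are.

Things in the scene. Friction and masses are not known exactly. Their poses are not given: they have to be found in the camera images.
- sleeve: white ceramic sleeve, a plain tube of 30 mm outside diameter, 72 mm long, about 0.12 kg. Origin at its centre, y axis along the tube. It lies level in the two Y-shaped saddles of the rest, its axis 50 mm above the bench
- rest: wooden board 70 x 90 x 12 mm fixed to the bench, with two 8 mm thick dark grey Y-saddles 24 mm either side of its middle that hold the sleeve; 40 mm free between them for the fingers, down to 12 mm above the bench. Origin at the middle of its underside, y along the sleeve, z up
- rig: leak-test clamp, fixed: grey base plate 150 (x) x 290 (y) x 10 mm. Origin at the middle of its underside, z up, x away from the robot, y along the clamping direction. At x = +42 mm two saddles for the sleeve, at either y end a crosshead with a rubber pad facing it; at x = -42 mm, on the robot's side, the turnbuckle. Nothing on it is taller than 100 mm
- saddle_centre (a point): fixed point of the clamp where the centre of the sleeve comes to lie when it rests in the two aluminium Y-saddles, its axis along this frame's y; 55 mm above the bench. The saddles are 8 mm thick, 24 mm either side along y; 40 mm free between them for the fingers, down to 10 mm above the bench
- turnbuckle_centre (a point): fixed point: middle of the turnbuckle body, on its axis, 80 mm above the bench; the axis is this frame's y. The body is a steel hexagon, 22 mm across flats, 50 mm long, a threaded rod out of either end, free all round. Right-hand thread at one end, left-hand at the other: tightening draws both crossheads in, 20 mm per turn each (steep thread)
- turnbuckle (a joint): angle of the turnbuckle body, 0 to 5.4 rad, growing as it is tightened: its top then rolls away from the robot, towards the sleeve (right-handed about +y). At 0 and every 60 degrees two flats are upright, facing the robot and away. Friction while turning about 0.46 N m; it stays where it is left. Every 10 N of pad force on the sleeve adds 0.064 N m to the moment about the axis
- head_left: left (+y) crosshead, slides along y. Origin below its inner face, 72 mm from the clamp's middle at turnbuckle 0. It carries a 38 mm round rubber pad facing the sleeve on a hand-set stud: pad face 19 to 30 mm in front of the inner face, left where the last job had it, so the touch must be felt, not computed. It starts 2 to 16 mm clear of a centred sleeve; rubber about 24 N per mm
- head_right: right (-y) crosshead, like the left one but its pad has no adjustment: pad face 26 mm in front of the inner face; starts 6 to 10 mm clear of a centred sleeve. The sleeve slides a few mm in the saddles as the first pad to touch pushes it towards the other
- timer: beige dial timer with a red dial, 48 x 64 x 50 mm, loose on the bench left of the clamp; leave it. Origin under its centre
- cotton_roll: white roll of cotton tape on end, 63 mm diameter, 35 mm high, loose behind and right of the clamp; leave it. Origin under its centre
Not all that is in view belongs to the job. What is shaped like the sleeve but brown or orange is not meant.

How it is judged:
By the outcome, as a careful person would: the job done as asked, in the order asked, and still so for the second after the job is handed in, with the robot touching nothing.
It also fails if it takes over 72 s, if anything falls off the work surface, if the arm or the gripper's body presses on something with over 40 N, if the wrist force passes 120 N, or if a joint passes its speed limit or range.

## Working session

There is one attempt and no reset: what is moved stays moved. The work goes in short steps, Python scripts to look and compute and a tool call to move; the robot and the scene stay as the last step left them, time stands still between calls to the robot, and variables do not carry over. Pictures are saved under pics/ and viewed, about 8 in all and at most 12, crops included, and the job is handed in when it is done.

Besides the shell and the picture viewer there is one more tool, called after "Request:" by a JSON object that holds its "fn" and its "kwargs", one argument or row to a line. servo_tool: Moves the arm, as the interface text tells. Its arguments: {"type":"object","properties":{"commands":{"type":"array","items":{"type":"object","properties":{"rx":{"type":"number","minimum":-1,"maximum":1},"ry":{"type":"number","minimum":-1,"maximum":1},"rz":{"type":"number","minimum":-1,"maximum":1},"x":{"type":"number","minimum":-1,"maximum":1},"y":{"type":"number","minimum":-1,"maximum":1},"z":{"type":"number","minimum":-1,"maximum":1},"jaw":{"type":"number"}}}},"newtons":{"type":"number"}},"required":["commands"]}

```bash
mkdir -p pics; ls
python3 - <<'E'
from station import bot,vision
import cv2,numpy as np
o=bot.get_obs();print(o)
for n in("scene","top"):
    d=vision.read_camera(n);cv2.imwrite(f"pics/{n}0.png",d["frame"]);print(n,d["intrinsics"].tolist(),np.round(d["cam_to_world"],4).tolist())
    np.savez(f"{n}0.npz",K=d["intrinsics"],T=d["cam_to_world"])
E
```

```text
pics
{'t': 0.0, 'qpos': array([-6.70314901e+01,  1.51712371e+01,  9.19792685e+01, -7.49481577e-04,
        7.29760015e+01, -2.11307222e+00]), 'qvel': array([-0.05235352, -0.10589551, -0.02855079, -0.09893716,  0.00055416,
        0.0394725 ]), 'effort': array([ 9.24665692e-04, -5.15108299e+01, -3.67315507e+01,  2.88726305e-04,
        1.28388868e-02,  1.63816651e-05]), 'ee_pos': array([ 0.28602079, -0.61105003,  0.40335585]), 'tcp_rot': array([[-8.73119621e-04,  9.05703513e-01,  4.23910821e-01],
       [ 2.02803555e-03,  4.23911714e-01, -9.05701245e-01],
       [-9.99997562e-01,  6.89206852e-05, -2.20692455e-03]]), 'force': array([ 0.21739957,  0.11347103, -0.03320754]), 'moment': array([-0.00356249,  0.00617108,  0.04342948]), 'width': 1.0007461743064512}
scene [[483.6204209028536, 0.0, 320.9375761660358], [0.0, 483.6204209028536, 203.58729751125784], [0.0, 0.0, 1.0]] [[-0.8836, -0.2042, 0.4214, 0.0508], [-0.4681, 0.3618, -0.8062, 0.9209], [0.0122, -0.9096, -0.4152, 0.5637], [0.0, 0.0, 0.0, 1.0]]
top [[517.6023937624495, 0.0, 324.52539557889156], [0.0, 517.6023937624495, 199.38323651666775], [0.0, 0.0, 1.0]] [[0.0222, -0.9915, 0.128, 0.3691], [-0.9997, -0.0208, 0.0123, -0.0251], [-0.0096, -0.1282, -0.9917, 1.3274], [0.0, 0.0, 0.0, 1.0]]
```

View pics/top0.png

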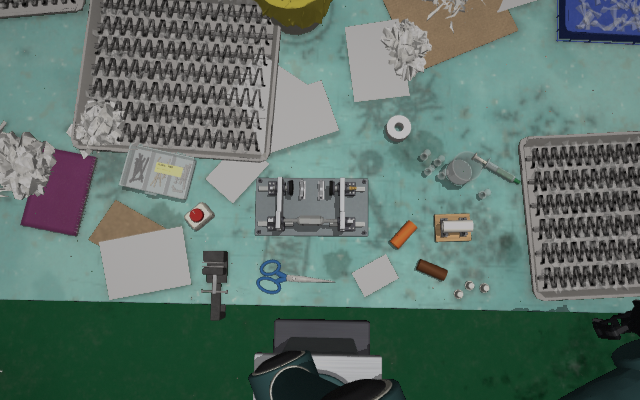

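View pics/scene0.png

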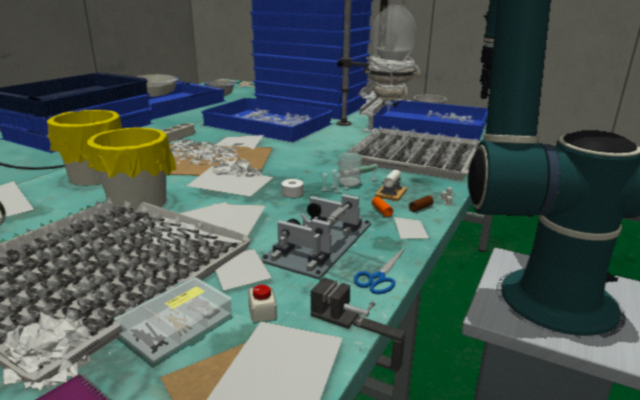

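The top view shows the clamp at about (312,207), with the turnbuckle on the lower row near (310,222). The sleeve is in its rest at about (457,227), the timer at (199,215) and the cotton roll at (399,128). I'll enlarge the clamp and the rest.

Run:
```python
import cv2,numpy as np
a=cv2.imread("pics/top0.png")
c1=cv2.resize(a[170:245,248:376],None,fx=6,fy=6,interpolation=cv2.INTER_CUBIC) #768x450
cv2.imwrite("pics/c1.png",c1)
c2=cv2.resize(a[205:250,425:485],None,fx=10,fy=10,interpolation=cv2.INTER_CUBIC)
cv2.imwrite("pics/c2.png",c2)
```

```text
(no output)
```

View pics/c1.png

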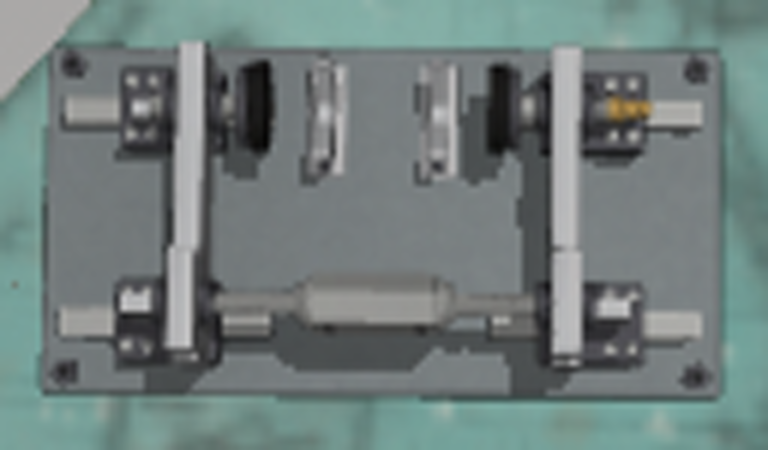

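View pics/c2.png

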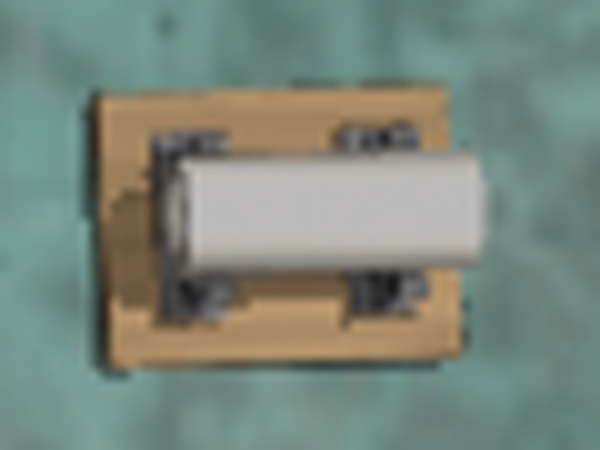

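The clamp crop shows plate corners at (55,47), (718,50), (722,395) and (42,393), and turnbuckle body ends at x≈300 and 450, y≈300. The rest crop shows board corners at (98,92), (448,90), (463,357) and (110,367), with the sleeve from x≈180 to 483 and its axis at y≈212. Its left bore shows.

```bash
cat > h.py <<'E'
import numpy as np
D=np.load("top0.npz")
def w(px,z,D=D):
    K,T=D["K"],D["T"]; p=np.atleast_2d(px).astype(float)
    r=np.c_[p,np.ones(len(p))]@np.linalg.inv(K).T@T[:3,:3].T
    return T[:3,3]+r*((z-T[2,3])/r[:,2])[:,None]
def c1(p):return (np.array(p,float)+.5)/6-.5+[248,170]
def c2(p):return (np.array(p,float)+.5)/10-.5+[425,205]
def fit(P,sx,sy):  # corners order TL,TR,BR,BL in image: (+x,+y),(+x,-y),(-x,-y),(-x,+y)
    M=np.array([[sx,sy],[sx,-sy],[-sx,-sy],[-sx,sy]])/2
    c=P[:,:2].mean(0);H=M.T@(P[:,:2]-c);a=np.arctan2(H[0,1]-H[1,0],H[0,0]+H[1,1])
    R=np.array([[np.cos(a),-np.sin(a)],[np.sin(a),np.cos(a)]])
    return c,np.degrees(a),R,np.round((P[:,:2]-c-M@R.T)*1e3,1)
E
python3 - <<'E'
from h import *
np.set_printoptions(precision=4,suppress=True)
c,a,R,e=fit(w(c1([(55,47),(718,50),(722,395),(42,393)]),.01),.15,.29);print("rig",c,a,e.tolist())
s=c+R@[.042,0];t=c+R@[-.042,0];print("saddle",s,"tb",t)
print("tb body ends",w(c1([(300,300),(450,302)]),.085), "saddles top meas",w(c1([(325,118),(440,118)]),.06))
print("pads",w(c1([(270,108),(488,108)]),.065))
c,a,R,e=fit(w(c2([(98,92),(448,90),(463,357),(110,367)]),.012),.07,.09);print("rest",c,a,e.tolist())
print("sleeve axis ends",w(c2([(180,213),(484,210)]),.053), "edges",w(c2([(300,156),(300,270)]),.05))
E
```

```text
rig [0.5207 0.0241] 0.9331124600633391 [[-0.6, -2.6], [-0.8, 2.0], [1.1, 1.1], [0.4, -0.5]]
saddle [0.5626 0.0247] tb [0.4787 0.0234]
tb body ends [[ 0.479   0.0541  0.085 ]
 [ 0.4795 -0.0061  0.085 ]] saddles top meas [[0.5568 0.0476 0.06  ]
 [0.5577 0.0001 0.06  ]]
pads [[ 0.5597  0.07    0.065 ]
 [ 0.5616 -0.0196  0.065 ]]
rest [ 0.4746 -0.3353] 2.243469581297632 [[0.0, -0.5], [-1.1, 0.5], [1.0, 0.4], [0.1, -0.4]]
sleeve axis ends [[ 0.474  -0.3012  0.053 ]
 [ 0.4763 -0.3758  0.053 ]] edges [[ 0.489  -0.3315  0.05  ]
 [ 0.4608 -0.3312  0.05  ]]
```

```bash
cat >> h.py <<'E'
from scipy.spatial.transform import Rotation as Ro
def pose(yaw,tilt,grasp):  # tilt=rotation about clamp +y from 'down'; grasp point world -> R, tcp
    R0=np.array([[0,0,1],[0,1,0],[-1,0,0]],float)
    R=Ro.from_euler('z',yaw,degrees=True).as_matrix()@Ro.from_euler('y',tilt,degrees=True).as_matrix()@R0
    return R,np.array(grasp)-.155*R[:,0]
def plan(Rs,p,n,q0=None,R0=None,k=1.0):
    from station import bot
    if q0 is None:
        o=bot.get_obs();q0=o["ee_pos"];R0=o["tcp_rot"]
    d=Ro.from_matrix(Rs@R0.T).as_rotvec()
    print("total mm",np.round((p-q0)*1e3,1),"deg",np.round(np.degrees(d),2))
    q,R=q0,R0
    for i in range(1,n+1):
        Rn=Ro.from_rotvec(d*i/n).as_matrix()@R0;pn=q0+(p-q0)*i/n
        v=Ro.from_matrix(R.T@Rn).as_rotvec()/np.pi*k;s=R.T@(pn-q)/.1*k
        print("{"+", ".join(f'"{a}":{b:.3f}' for a,b in zip(("rx","ry","rz","x","y","z"),[*v,*s]))+"}")
        q,R=pn,Rn
E
python3 - <<'E'
from h import *
R,p=pose(2,0,[.4752,-.3375,.17]);print(p);plan(R,p,10)
E
```

```text
[ 0.4752 -0.3375  0.325 ]
total mm [189.2 273.5 -78.4] deg [-0.07 -0.11 66.92]
{"rx":-0.037, "ry":-0.000, "rz":-0.000, "x":0.079, "y":0.287, "z":-0.167}
{"rx":-0.037, "ry":-0.000, "rz":-0.000, "x":0.079, "y":0.305, "z":-0.133}
{"rx":-0.037, "ry":-0.000, "rz":-0.000, "x":0.079, "y":0.318, "z":-0.096}
{"rx":-0.037, "ry":-0.000, "rz":-0.000, "x":0.079, "y":0.327, "z":-0.059}
{"rx":-0.037, "ry":-0.000, "rz":-0.000, "x":0.079, "y":0.332, "z":-0.020}
{"rx":-0.037, "ry":-0.000, "rz":-0.000, "x":0.079, "y":0.332, "z":0.019}
{"rx":-0.037, "ry":-0.000, "rz":-0.000, "x":0.079, "y":0.328, "z":0.057}
{"rx":-0.037, "ry":-0.000, "rz":-0.000, "x":0.078, "y":0.319, "z":0.095}
{"rx":-0.037, "ry":-0.000, "rz":-0.000, "x":0.078, "y":0.305, "z":0.131}
{"rx":-0.037, "ry":-0.000, "rz":-0.000, "x":0.078, "y":0.288, "z":0.166}
```

Request:
{"fn": "servo_tool", "kwargs": {
  "commands": [
    {"rx": -0.037, "x": 0.08, "y": 0.29, "z": -0.17},
    {"rx": -0.037, "x": 0.08, "y": 0.305, "z": -0.13},
    {"rx": -0.037, "x": 0.08, "y": 0.32, "z": -0.1},
    {"rx": -0.037, "x": 0.08, "y": 0.33, "z": -0.06},
    {"rx": -0.037, "x": 0.08, "y": 0.33, "z": -0.02}
  ]
}}

```text
invalid input at $.commands[0]: expected keys rx, ry, rz, x, y, z, jaw
```

Request:
{"fn": "servo_tool", "kwargs": {
  "commands": [
    {"rx": -0.037, "x": 0.08, "y": 0.33, "z": 0.02},
    {"rx": -0.037, "x": 0.08, "y": 0.33, "z": 0.06},
    {"rx": -0.037, "x": 0.08, "y": 0.32, "z": 0.1},
    {"rx": -0.037, "x": 0.08, "y": 0.305, "z": 0.13},
    {"rx": -0.037, "x": 0.08, "y": 0.29, "z": 0.17}
  ]
}}

```text
invalid input at $.commands[0]: expected keys rx, ry, rz, x, y, z, jaw
```

Run:
```python
from h import *
from station import bot,vision
import cv2
d=vision.read_camera("wrist");cv2.imwrite("pics/w1.png",d["frame"]);np.savez("w1.npz",K=d["intrinsics"],T=d["cam_to_world"])
R,p=pose(2,0,[.4752,-.3375,.17]);plan(R,p,1);o=bot.get_obs();print(o["t"],o["force"],o["moment"],o["qpos"])
```

```text
total mm [189.1 273.6 -78.6] deg [-6.000e-02 -9.000e-02  6.692e+01]
{"rx":-0.372, "ry":-0.000, "rz":-0.000, "x":0.790, "y":2.873, "z":-1.675}
0.15 [-0.29098601 -0.53595956 -0.56151425] [ 0.00131024 -0.02351199  0.03696954] [-6.70288993e+01  1.51602201e+01  9.19632965e+01  9.49823169e-04
  7.29768214e+01 -2.11175246e+00]
```

View pics/w1.png

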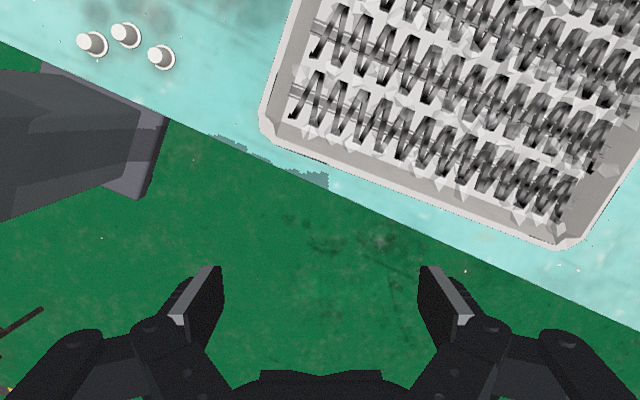

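The row needs all seven keys, so nothing moved. The picture shows only the start view: the fingers at the bottom and a tray at upper right.

Request:
{"fn": "servo_tool", "kwargs": {
  "commands": [
    {"rx": -0.037, "ry": 0, "rz": 0, "x": 0.08, "y": 0.29, "z": -0.17, "jaw": 1},
    {"rx": -0.037, "ry": 0, "rz": 0, "x": 0.08, "y": 0.305, "z": -0.13, "jaw": 1},
    {"rx": -0.037, "ry": 0, "rz": 0, "x": 0.08, "y": 0.32, "z": -0.1, "jaw": 1},
    {"rx": -0.037, "ry": 0, "rz": 0, "x": 0.08, "y": 0.33, "z": -0.06, "jaw": 1},
    {"rx": -0.037, "ry": 0, "rz": 0, "x": 0.08, "y": 0.33, "z": -0.02, "jaw": 1}
  ]
}}

```text
t: 0.78
ee_pos: [0.3807, -0.4712, 0.361]
tcp_rot: [[-0.002, 0.512, 0.859], [0.002, 0.859, -0.512], [-1.0, 0.001, -0.003]]
force: [0.1, -0.7, 0.1]
width: 0.999
```

Request:
{"fn": "servo_tool", "kwargs": {
  "commands": [
    {"rx": -0.037, "ry": 0, "rz": 0, "x": 0.08, "y": 0.33, "z": 0.02, "jaw": 1},
    {"rx": -0.037, "ry": 0, "rz": 0, "x": 0.08, "y": 0.33, "z": 0.06, "jaw": 1},
    {"rx": -0.037, "ry": 0, "rz": 0, "x": 0.08, "y": 0.32, "z": 0.1, "jaw": 1},
    {"rx": -0.037, "ry": 0, "rz": 0, "x": 0.08, "y": 0.305, "z": 0.13, "jaw": 1},
    {"rx": -0.037, "ry": 0, "rz": 0, "x": 0.08, "y": 0.29, "z": 0.17, "jaw": 1}
  ]
}}

```text
t: 1.4
ee_pos: [0.4759, -0.3271, 0.3183]
tcp_rot: [[-0.003, -0.063, 0.998], [0.004, 0.998, 0.063], [-1.0, 0.004, -0.003]]
force: [-0.7, -0.8, -0.4]
width: 0.997
```

Run:
```python
from h import *
from station import bot,vision
import cv2
d=vision.read_camera("wrist");cv2.imwrite("pics/w2.png",d["frame"]);np.savez("w2.npz",K=d["intrinsics"],T=d["cam_to_world"])
R,p=pose(2,0,[.4752,-.3375,.17]);plan(R,p,1);o=bot.get_obs();print(o["t"],o["force"],o["moment"],o["qpos"])
```

```text
total mm [ -1.9 -13.5   8.1] deg [-0.48 -0.2  -1.88]
{"rx":0.010, "ry":-0.001, "rz":-0.003, "x":-0.082, "y":-0.132, "z":-0.028}
1.45 [ 0.73429675  2.10705155 -1.34745994] [ 0.1402655  -0.00869674  0.00493607] [-36.73520641   8.77056685 109.18240503   0.28815715  62.50147868
 -40.74480035]
```

View pics/w2.png

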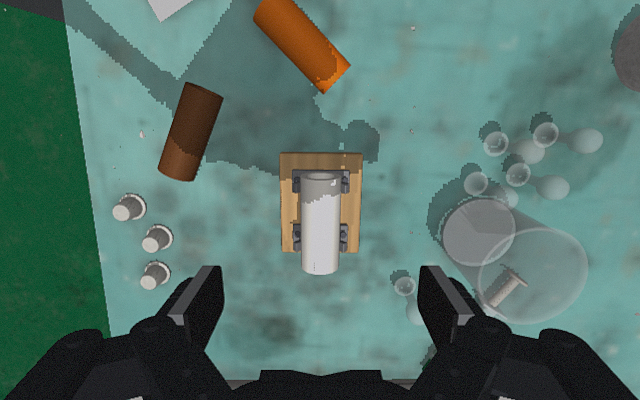

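The picture shows the sleeve below, with its far end at (320,172), near end at (320,274) and sides at columns 301 and 341. The board corners are near (280,153), (363,153), (361,252) and (282,252).

Run:
```python
from h import *
np.set_printoptions(precision=4,suppress=True)
W=np.load("w2.npz");print(W["T"])
print("sides",w([(301,230),(341,230),(302,200),(340,200)],.052,W))
print("ends near/far at z .05,.065",w([(320,274),(320,172)],.05,W),w([(320,274),(320,172)],.065,W))
print("board",w([(280,153),(363,153),(361,252),(282,252)],.012,W))
R,p=pose(2,0,[.4752,-.3385,.05]);plan(R,p,5)
```

```text
[[ 0.9979  0.0621  0.0165  0.4709]
 [ 0.0642 -0.954  -0.2928 -0.2508]
 [-0.0024  0.2932 -0.956   0.2886]
 [ 0.      0.      0.      1.    ]]
sides [[ 0.4617 -0.3438  0.052 ]
 [ 0.4919 -0.3419  0.052 ]
 [ 0.4613 -0.3202  0.052 ]
 [ 0.4892 -0.3184  0.052 ]]
ends near/far at z .05,.065 [[ 0.4785 -0.3811  0.05  ]
 [ 0.4732 -0.2988  0.05  ]] [[ 0.478  -0.3729  0.065 ]
 [ 0.4731 -0.2958  0.065 ]]
board [[ 0.4396 -0.2927  0.012 ]
 [ 0.508  -0.2883  0.012 ]
 [ 0.5152 -0.3773  0.012 ]
 [ 0.444  -0.382   0.012 ]]
total mm [  -1.9  -14.5 -111.9] deg [-0.48 -0.2  -1.88]
{"rx":0.002, "ry":-0.000, "rz":-0.001, "x":0.224, "y":-0.031, "z":-0.005}
{"rx":0.002, "ry":-0.000, "rz":-0.001, "x":0.224, "y":-0.030, "z":-0.005}
{"rx":0.002, "ry":-0.000, "rz":-0.001, "x":0.224, "y":-0.030, "z":-0.005}
{"rx":0.002, "ry":-0.000, "rz":-0.001, "x":0.224, "y":-0.029, "z":-0.005}
{"rx":0.002, "ry":-0.000, "rz":-0.001, "x":0.224, "y":-0.029, "z":-0.005}
```

Request:
{"fn": "servo_tool", "kwargs": {
  "commands": [
    {"rx": 0.008, "ry": 0, "rz": -0.003, "x": 0, "y": -0.09, "z": -0.02, "jaw": 1},
    {"rx": 0, "ry": 0, "rz": 0, "x": 0.2, "y": 0, "z": 0, "jaw": 1},
    {"rx": 0, "ry": 0, "rz": 0, "x": 0.25, "y": 0, "z": 0, "jaw": 1},
    {"rx": 0, "ry": 0, "rz": 0, "x": 0.2, "y": 0, "z": 0, "jaw": 1},
    {"rx": 0, "ry": 0, "rz": 0, "x": 0.05, "y": 0, "z": 0, "jaw": 1}
  ]
}}

```text
t: 2.08
ee_pos: [0.4734, -0.3359, 0.2416]
tcp_rot: [[-0.005, -0.036, 0.999], [-0.002, 0.999, 0.036], [-1.0, -0.002, -0.005]]
force: [0.7, 0.5, 1.4]
width: 0.999
```

Run:
```python
from h import *
R,p=pose(2.5,0,[.4760,-.3365,.05]);plan(R,p,2)
from station import bot;print(bot.get_obs()["ee_pos"])
```

```text
total mm [  2.6  -0.6 -36.6] deg [ 0.11 -0.28  0.46]
{"rx":-0.001, "ry":-0.001, "rz":0.000, "x":0.183, "y":-0.003, "z":0.014}
{"rx":-0.001, "ry":-0.001, "rz":0.000, "x":0.183, "y":-0.004, "z":0.013}
[ 0.47342421 -0.33585191  0.24162776]
```

Request:
{"fn": "servo_tool", "kwargs": {
  "commands": [
    {"rx": 0, "ry": 0, "rz": 0, "x": 0.18, "y": -0.005, "z": 0.025, "jaw": 1},
    {"rx": 0, "ry": 0, "rz": 0, "x": 0.15, "y": 0, "z": 0, "jaw": 1},
    {"rx": 0, "ry": 0, "rz": 0, "x": 0.02, "y": 0, "z": 0, "jaw": 0.2},
    {"rx": 0, "ry": 0, "rz": 0, "x": 0, "y": 0, "z": 0, "jaw": -1},
    {"rx": 0, "ry": 0, "rz": 0, "x": 0, "y": 0, "z": 0, "jaw": -1}
  ],
  "newtons": 40
}}

```text
t: 2.7
ee_pos: [0.4756, -0.3377, 0.2043]
tcp_rot: [[-0.004, -0.033, 0.999], [-0.002, 0.999, 0.033], [-1.0, -0.002, -0.005]]
force: [0.7, -1.2, -0.6]
width: 0.374
```

Request:
{"fn": "servo_tool", "kwargs": {
  "commands": [
    {"rx": 0, "ry": 0, "rz": 0, "x": 0, "y": 0, "z": 0, "jaw": -1},
    {"rx": 0, "ry": 0, "rz": 0, "x": 0, "y": 0, "z": 0, "jaw": -1},
    {"rx": 0, "ry": 0, "rz": 0, "x": 0, "y": 0, "z": 0, "jaw": -1},
    {"rx": 0, "ry": 0, "rz": 0, "x": 0, "y": 0, "z": 0, "jaw": -1},
    {"rx": 0, "ry": 0, "rz": 0, "x": 0, "y": 0, "z": 0, "jaw": -1}
  ]
}}

```text
t: 3.32
ee_pos: [0.4758, -0.3377, 0.2053]
tcp_rot: [[-0.003, -0.034, 0.999], [-0.003, 0.999, 0.034], [-1.0, -0.003, -0.004]]
force: [-0.2, -0.2, -0.5]
width: 0.335
```

Run:
```python
from h import *
from station import bot;o=bot.get_obs();print(o["ee_pos"],o["tcp_rot"],o["force"],o["moment"],o["width"])
p=o["ee_pos"]+[0,0,.10];plan(o["tcp_rot"],p,3)
R=o["tcp_rot"];Rz,_=pose(.93,0,[0,0,0])
plan(Rz,np.array([.5626,.0247+.001,.305]),10,p,R)
```

```text
[ 0.47584321 -0.33765479  0.20532666] [[-0.00340502 -0.03372057  0.9994255 ]
 [-0.00334646  0.99942608  0.03370919]
 [-0.9999886  -0.00322976 -0.00351591]] [-0.18479838 -0.22353704 -0.515079  ] [-0.01650392 -0.00649458 -0.00861669] 0.335257563799679
total mm [  0.   0. 100.] deg [0. 0. 0.]
{"rx":0.000, "ry":0.000, "rz":0.000, "x":-0.333, "y":-0.001, "z":-0.001}
{"rx":0.000, "ry":0.000, "rz":0.000, "x":-0.333, "y":-0.001, "z":-0.001}
{"rx":0.000, "ry":0.000, "rz":0.000, "x":-0.333, "y":-0.001, "z":-0.001}
total mm [ 8.680e+01  3.634e+02 -3.000e-01] deg [ 0.19 -0.2  -1.  ]
{"rx":0.001, "ry":-0.000, "rz":0.000, "x":-0.001, "y":0.360, "z":0.099}
{"rx":0.001, "ry":-0.000, "rz":0.000, "x":-0.001, "y":0.360, "z":0.098}
{"rx":0.001, "ry":-0.000, "rz":0.000, "x":-0.001, "y":0.361, "z":0.098}
{"rx":0.001, "ry":-0.000, "rz":0.000, "x":-0.001, "y":0.361, "z":0.097}
{"rx":0.001, "ry":-0.000, "rz":0.000, "x":-0.001, "y":0.361, "z":0.096}
{"rx":0.001, "ry":-0.000, "rz":0.000, "x":-0.000, "y":0.361, "z":0.096}
{"rx":0.001, "ry":-0.000, "rz":0.000, "x":-0.000, "y":0.361, "z":0.095}
{"rx":0.001, "ry":-0.000, "rz":0.000, "x":-0.000, "y":0.361, "z":0.095}
{"rx":0.001, "ry":-0.000, "rz":0.000, "x":0.000, "y":0.362, "z":0.094}
{"rx":0.001, "ry":-0.000, "rz":0.000, "x":0.000, "y":0.362, "z":0.093}
```

Request:
{"fn": "servo_tool", "kwargs": {
  "commands": [
    {"rx": 0, "ry": 0, "rz": 0, "x": -0.15, "y": 0, "z": 0, "jaw": -1},
    {"rx": 0, "ry": 0, "rz": 0, "x": -0.33, "y": 0, "z": 0, "jaw": -1},
    {"rx": 0, "ry": 0, "rz": 0, "x": -0.33, "y": 0, "z": 0, "jaw": -1},
    {"rx": 0, "ry": 0, "rz": 0, "x": -0.2, "y": 0.1, "z": 0.03, "jaw": -1},
    {"rx": 0.001, "ry": 0, "rz": 0, "x": 0, "y": 0.25, "z": 0.07, "jaw": -1}
  ]
}}

```text
t: 3.95
ee_pos: [0.4852, -0.3029, 0.3136]
tcp_rot: [[-0.001, -0.028, 1.0], [-0.005, 1.0, 0.028], [-1.0, -0.005, -0.001]]
force: [-0.3, -0.1, -1.4]
width: 0.339
```

Request:
{"fn": "servo_tool", "kwargs": {
  "commands": [
    {"rx": 0.001, "ry": 0, "rz": 0, "x": 0, "y": 0.36, "z": 0.09, "jaw": -1},
    {"rx": 0.001, "ry": 0, "rz": 0, "x": 0, "y": 0.36, "z": 0.09, "jaw": -1},
    {"rx": 0.001, "ry": 0, "rz": 0, "x": 0, "y": 0.36, "z": 0.09, "jaw": -1},
    {"rx": 0.001, "ry": 0, "rz": 0, "x": 0, "y": 0.36, "z": 0.09, "jaw": -1},
    {"rx": 0.001, "ry": 0, "rz": 0, "x": 0, "y": 0.36, "z": 0.09, "jaw": -1}
  ]
}}

```text
t: 4.58
ee_pos: [0.5281, -0.1182, 0.3204]
tcp_rot: [[0.008, -0.008, 1.0], [-0.009, 1.0, 0.008], [-1.0, -0.009, 0.008]]
force: [-0.0, 0.1, -1.6]
width: 0.34
```

Request:
{"fn": "servo_tool", "kwargs": {
  "commands": [
    {"rx": 0.001, "ry": 0, "rz": 0, "x": 0, "y": 0.35, "z": 0.09, "jaw": -1},
    {"rx": 0.001, "ry": 0, "rz": 0, "x": 0, "y": 0.35, "z": 0.09, "jaw": -1},
    {"rx": 0.001, "ry": 0, "rz": 0, "x": 0, "y": 0.25, "z": 0.09, "jaw": -1},
    {"rx": 0.001, "ry": 0, "rz": 0, "x": 0, "y": 0.1, "z": 0.05, "jaw": -1},
    {"rx": 0, "ry": 0, "rz": 0, "x": 0, "y": 0, "z": 0, "jaw": -1}
  ]
}}

```text
t: 5.2
ee_pos: [0.5609, -0.0075, 0.3256]
tcp_rot: [[0.015, 0.001, 1.0], [-0.01, 1.0, -0.001], [-1.0, -0.01, 0.015]]
force: [0.1, -0.3, -1.2]
width: 0.34
```

Run:
```python
from h import *
from station import bot,vision
import cv2
R,p=pose(.93,0,[.5615,.0250,.14]);plan(R,p,2)
o=bot.get_obs();print(o["t"],o["ee_pos"],o["force"])
d=vision.read_camera("wrist");cv2.imwrite("pics/w3.png",d["frame"]);np.savez("w3.npz",K=d["intrinsics"],T=d["cam_to_world"])
```

```text
total mm [  0.6  32.5 -30.6] deg [0.58 0.88 0.97]
{"rx":-0.003, "ry":0.002, "rz":0.002, "x":0.151, "y":0.164, "z":0.001}
{"rx":-0.003, "ry":0.002, "rz":0.002, "x":0.152, "y":0.163, "z":0.003}
5.2 [ 0.56089357 -0.00750575  0.32558716] [ 0.06370731 -0.3043442  -1.21114925]
```

View pics/w3.png

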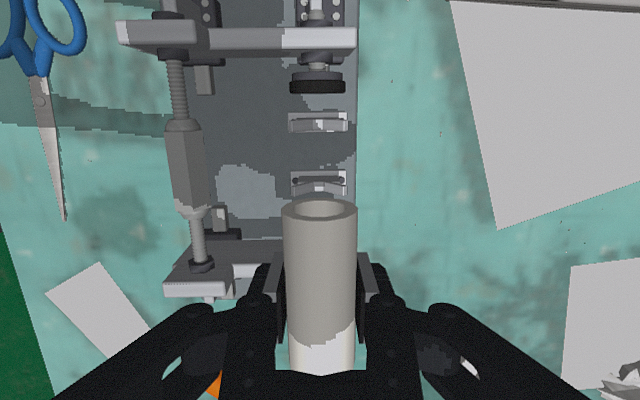

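The picture shows the sleeve held straight, with its end centred at (319,211). The clamp's saddles are centred at (318.5,122) and (319,183), and the +y pad at (318,85).

Run:
```python
from h import *
np.set_printoptions(precision=4,suppress=True)
W=np.load("w3.npz");print(W["T"][:3,3])
for z in(.045,.055,.065): print(z,w([(318.5,122),(319,183),(317.5,86)],z,W)[:,:2].tolist())
print("sleeve end",w([(319,211)],.325-.155,W), "plate edge z.01",w([(357,80),(355,215)],.01,W))
print("tb",w([(183,160)],.085,W),w([(182,120),(188,205)],.08,W))
R,p=pose(.93,0,[.5618,.0250,.055]);plan(R,p,5)
```

```text
[0.5614 0.0685 0.2948]
0.045 [[0.5640204047131324, 0.05131130829369067], [0.5643667502979569, 0.005723403820372702], [0.5633371049176723, 0.07595467842768049]]
0.055 [[0.5639135692601238, 0.05199922655536541], [0.5642460478184699, 0.008236576123455477], [0.563257627504643, 0.07565592245085616]]
0.065 [[0.5638067338071151, 0.052687144817040156], [0.5641253453389827, 0.010749748426538266], [0.5631781500916136, 0.07535716647403184]]
sleeve end [[0.5629 0.0258 0.17  ]] plate edge z.01 [[ 0.5952  0.0816  0.01  ]
 [ 0.5974 -0.033   0.01  ]]
tb [[0.4786 0.0309 0.085 ]] [[ 0.4791  0.0549  0.08  ]
 [ 0.4761 -0.0004  0.08  ]]
total mm [   1.1   33.  -115.6] deg [0.58 0.87 1.01]
{"rx":-0.001, "ry":0.001, "rz":0.001, "x":0.230, "y":0.068, "z":-0.001}
{"rx":-0.001, "ry":0.001, "rz":0.001, "x":0.231, "y":0.068, "z":-0.001}
{"rx":-0.001, "ry":0.001, "rz":0.001, "x":0.231, "y":0.067, "z":0.000}
{"rx":-0.001, "ry":0.001, "rz":0.001, "x":0.231, "y":0.067, "z":0.001}
{"rx":-0.001, "ry":0.001, "rz":0.001, "x":0.231, "y":0.066, "z":0.002}
```

Request:
{"fn": "servo_tool", "kwargs": {
  "commands": [
    {"rx": -0.005, "ry": 0.005, "rz": 0.003, "x": 0, "y": 0.2, "z": 0, "jaw": -1},
    {"rx": 0, "ry": 0, "rz": 0, "x": 0.1, "y": 0.12, "z": 0, "jaw": -1},
    {"rx": 0, "ry": 0, "rz": 0, "x": 0.2, "y": 0, "z": 0, "jaw": -1},
    {"rx": 0, "ry": 0, "rz": 0, "x": 0.2, "y": 0, "z": 0, "jaw": -1},
    {"rx": 0, "ry": 0, "rz": 0, "x": 0.1, "y": 0, "z": 0, "jaw": -1}
  ]
}}

```text
t: 5.88
ee_pos: [0.5598, 0.0247, 0.2629]
tcp_rot: [[-0.001, -0.012, 1.0], [-0.001, 1.0, 0.012], [-1.0, -0.001, -0.001]]
force: [-0.4, 0.0, -1.0]
width: 0.335
```

Run:
```python
from h import *
from station import bot
o=bot.get_obs();print(o["t"],o["ee_pos"],o["force"])
R,p=pose(.93,0,[.5630,.0257,.0555]);plan(R,p,1)
```

```text
5.875 [0.55982178 0.02466479 0.26289618] [-0.39663295  0.01967303 -0.96096043]
total mm [  3.2   1.  -52.4] deg [ 0.05 -0.08  0.22]
{"rx":-0.001, "ry":-0.000, "rz":0.000, "x":0.524, "y":0.010, "z":0.033}
```

Request:
{"fn": "servo_tool", "kwargs": {
  "commands": [
    {"rx": 0, "ry": 0, "rz": 0, "x": 0.1, "y": 0.01, "z": 0.035, "jaw": -1},
    {"rx": 0, "ry": 0, "rz": 0, "x": 0.15, "y": 0, "z": 0, "jaw": -1},
    {"rx": 0, "ry": 0, "rz": 0, "x": 0.1, "y": 0, "z": 0, "jaw": -1},
    {"rx": 0, "ry": 0, "rz": 0, "x": 0.05, "y": 0, "z": 0, "jaw": -1},
    {"rx": 0, "ry": 0, "rz": 0, "x": 0.0, "y": 0, "z": 0, "jaw": -1}
  ]
}}

```text
t: 6.5
ee_pos: [0.5634, 0.0258, 0.2195]
tcp_rot: [[-0.003, -0.012, 1.0], [-0.001, 1.0, 0.012], [-1.0, -0.001, -0.003]]
force: [-0.2, -0.5, -1.1]
width: 0.34
```

Run:
```python
from h import *
from station import bot
o=bot.get_obs();print(o["t"],o["ee_pos"],o["force"],o["moment"])
R,p=pose(.93,0,[.5630,.0257,.0555]);plan(R,p,1)
```

```text
6.5 [0.56335572 0.02579364 0.21950067] [-0.16832203 -0.47095906 -1.09993445] [-0.00731474  0.02189264  0.07076306]
total mm [-0.4 -0.1 -9. ] deg [ 0.05 -0.15  0.23]
{"rx":-0.001, "ry":-0.001, "rz":0.000, "x":0.090, "y":-0.001, "z":-0.003}
```

Request:
{"fn": "servo_tool", "kwargs": {
  "commands": [
    {"rx": 0, "ry": 0, "rz": 0, "x": 0.04, "y": 0, "z": 0, "jaw": -1},
    {"rx": 0, "ry": 0, "rz": 0, "x": 0.03, "y": 0, "z": 0, "jaw": -1},
    {"rx": 0, "ry": 0, "rz": 0, "x": 0.02, "y": 0, "z": 0, "jaw": -1},
    {"rx": 0, "ry": 0, "rz": 0, "x": 0.0, "y": 0, "z": 0, "jaw": -1},
    {"rx": 0, "ry": 0, "rz": 0, "x": 0.0, "y": 0, "z": 0, "jaw": -1}
  ]
}}

```text
t: 7.12
ee_pos: [0.5641, 0.0257, 0.2114]
tcp_rot: [[0.0, -0.012, 1.0], [-0.001, 1.0, 0.012], [-1.0, -0.001, 0.0]]
force: [-1.0, -0.1, -1.8]
width: 0.338
```

Run:
```python
from h import *
from station import bot,vision
import cv2
o=bot.get_obs();print(o["t"],o["ee_pos"],o["force"],o["moment"])
d=vision.read_camera("wrist");cv2.imwrite("pics/w4.png",d["frame"]);np.savez("w4.npz",K=d["intrinsics"],T=d["cam_to_world"])
```

```text
7.125 [0.56411253 0.0257337  0.21136836] [-0.97022053 -0.05229841 -1.76115432] [ 0.01425539 -0.01499989  0.00192094]
```

View pics/w4.png

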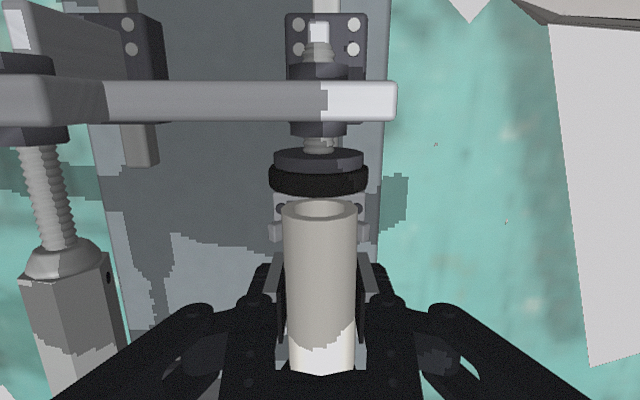

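The sleeve's end at (319,210) sits centred over the saddle, just clear of the black +y pad at (318,180). There is no contact force yet, so I'll lower a little more.

Request:
{"fn": "servo_tool", "kwargs": {
  "commands": [
    {"rx": 0, "ry": 0, "rz": 0, "x": 0.015, "y": 0, "z": -0.005, "jaw": -1},
    {"rx": 0, "ry": 0, "rz": 0, "x": 0.01, "y": 0, "z": 0, "jaw": -1},
    {"rx": 0, "ry": 0, "rz": 0, "x": 0.0, "y": 0, "z": 0, "jaw": -1},
    {"rx": 0, "ry": 0, "rz": 0, "x": 0.0, "y": 0, "z": 0, "jaw": -1},
    {"rx": 0, "ry": 0, "rz": 0, "x": 0.0, "y": 0, "z": 0, "jaw": -1}
  ]
}}

```text
t: 7.8
ee_pos: [0.5637, 0.0257, 0.2102]
tcp_rot: [[0.0, -0.012, 1.0], [-0.001, 1.0, 0.012], [-1.0, -0.001, 0.0]]
force: [-1.1, -0.0, 0.2]
width: 0.34
```

Request:
{"fn": "servo_tool", "kwargs": {
  "commands": [
    {"rx": 0, "ry": 0, "rz": 0, "x": 0.004, "y": 0, "z": 0, "jaw": -1},
    {"rx": 0, "ry": 0, "rz": 0, "x": 0.0, "y": 0, "z": 0, "jaw": 0.4},
    {"rx": 0, "ry": 0, "rz": 0, "x": 0.0, "y": 0, "z": 0, "jaw": 0.4},
    {"rx": 0, "ry": 0, "rz": 0, "x": 0.0, "y": 0, "z": 0, "jaw": 0.4},
    {"rx": 0, "ry": 0, "rz": 0, "x": 0.0, "y": 0, "z": 0, "jaw": 0.4}
  ]
}}

```text
t: 8.43
ee_pos: [0.5642, 0.0258, 0.2098]
tcp_rot: [[0.002, -0.012, 1.0], [-0.001, 1.0, 0.012], [-1.0, -0.001, 0.002]]
force: [0.6, 0.3, -0.1]
width: 0.699
```

Request:
{"fn": "servo_tool", "kwargs": {
  "commands": [
    {"rx": 0, "ry": 0, "rz": 0, "x": -0.1, "y": 0, "z": 0, "jaw": 0.4},
    {"rx": 0, "ry": 0, "rz": 0, "x": -0.25, "y": 0, "z": 0, "jaw": 0.4},
    {"rx": 0, "ry": 0, "rz": 0, "x": -0.3, "y": 0, "z": 0, "jaw": 0.4},
    {"rx": 0, "ry": 0, "rz": 0, "x": -0.25, "y": 0, "z": 0, "jaw": 0.8},
    {"rx": 0, "ry": 0, "rz": 0, "x": 0, "y": 0, "z": 0, "jaw": 0.8}
  ]
}}

```text
t: 9.05
ee_pos: [0.5642, 0.0258, 0.3044]
tcp_rot: [[0.003, -0.012, 1.0], [-0.001, 1.0, 0.012], [-1.0, -0.001, 0.003]]
force: [0.2, -0.0, -0.9]
width: 0.9
```

Run:
```python
from h import *
from station import bot,vision
import cv2
o=bot.get_obs();print(o["t"],o["ee_pos"],o["force"],o["moment"])
d=vision.read_camera("wrist");np.savez("w5.npz",K=d["intrinsics"],T=d["cam_to_world"])
e=vision.read_camera("scene")["frame"]
cv2.imwrite("pics/v5.png",np.vstack([d["frame"][:300],cv2.resize(e[180:290,250:390],(382,300),interpolation=cv2.INTER_CUBIC) if 0 else np.pad(cv2.resize(e[180:290,250:390],(382,300),interpolation=cv2.INTER_CUBIC),((0,0),(0,258),(0,0)))]))
for t in(-60,-45,-30,0):
    R,p=pose(.93,t,[.4787,.0234,.08]);print(t,p)
```

```text
9.05 [0.56422117 0.02583391 0.30442376] [ 0.18518621 -0.04668545 -0.85878621] [ 0.00512858 -0.03934976 -0.07221277]
-60 [0.34448374 0.02122127 0.1575    ]
-45 [0.36911289 0.02162107 0.18960155]
-30 [0.40121021 0.02214211 0.21423394]
0 [0.4787 0.0234 0.235 ]
```

View pics/v5.png

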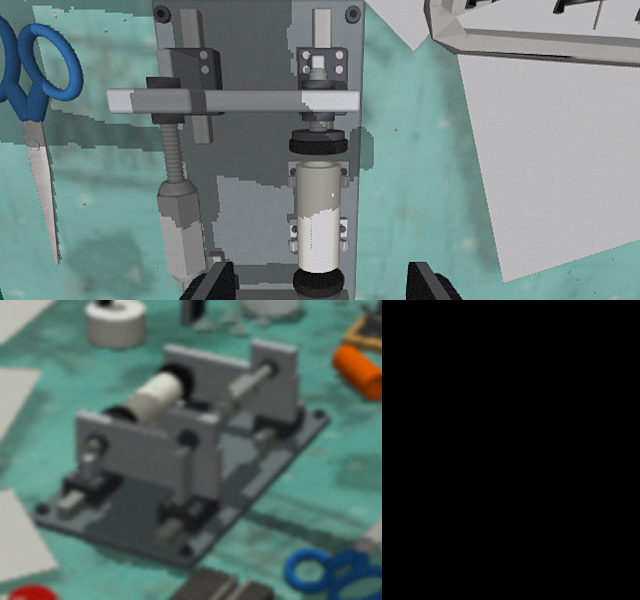

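The sleeve lies in the saddles between the pads: +y end at row 163, pads at rows 145 and 280. The turnbuckle body is centred at about (180,215).

Run:
```python
from h import *
np.set_printoptions(precision=4,suppress=True)
W=np.load("w5.npz")
print("tb",w([(180,215),(177,190),(185,250)],.084,W)[:,:2].tolist(),"rod",w([(174,145)],.082,W)[:,:2])
print("sleeve x",w([(318,230)],.06,W)[:,:2],"ends z.06",w([(318,163),(318,270)],.065,W)[:,:2].tolist(),"pad+",w([(318,152)],.065,W)[:,:2])
R,p=pose(.93,0,[.4785,.0234,.115]);plan(R,p,5)
R2,p2=pose(.93,-60,[.4785,.0234,.08]);plan(R2,p2,6,p,R)
```

```text
tb [[0.48058962585807763, 0.035418685488672164], [0.48056127932183645, 0.05093469626968193], [0.4811278347141182, 0.012430769604337658]] rod [[0.481  0.0769]]
sleeve x [[0.5636 0.0173]] ends z.06 [[0.563100364953513, 0.06455982692494283], [0.563961997589262, -0.010708883259243698]] pad+ [[0.563  0.0715]]
total mm [-84.5  -2.4 -31.5] deg [ 0.05 -0.13  0.24]
{"rx":-0.000, "ry":-0.000, "rz":0.000, "x":0.063, "y":-0.003, "z":-0.169}
{"rx":-0.000, "ry":-0.000, "rz":0.000, "x":0.063, "y":-0.003, "z":-0.169}
{"rx":-0.000, "ry":-0.000, "rz":0.000, "x":0.063, "y":-0.002, "z":-0.169}
{"rx":-0.000, "ry":-0.000, "rz":0.000, "x":0.063, "y":-0.002, "z":-0.169}
{"rx":-0.000, "ry":-0.000, "rz":0.000, "x":0.063, "y":-0.002, "z":-0.169}
total mm [-134.2   -2.2 -112.5] deg [  0.97 -59.99   0.  ]
{"rx":-0.000, "ry":-0.056, "rz":0.000, "x":0.187, "y":0.000, "z":-0.224}
{"rx":0.000, "ry":-0.056, "rz":-0.000, "x":0.146, "y":0.000, "z":-0.253}
{"rx":0.000, "ry":-0.056, "rz":-0.000, "x":0.100, "y":0.000, "z":-0.274}
{"rx":0.000, "ry":-0.056, "rz":-0.000, "x":0.051, "y":-0.000, "z":-0.287}
{"rx":-0.000, "ry":-0.056, "rz":0.000, "x":-0.000, "y":0.000, "z":-0.292}
{"rx":0.000, "ry":-0.056, "rz":0.000, "x":-0.051, "y":0.000, "z":-0.287}
```

Request:
{"fn": "servo_tool", "kwargs": {
  "commands": [
    {"rx": 0, "ry": 0, "rz": 0, "x": 0, "y": -0.002, "z": -0.2, "jaw": 1},
    {"rx": 0, "ry": 0, "rz": 0, "x": 0.06, "y": -0.002, "z": -0.25, "jaw": 1},
    {"rx": 0, "ry": 0, "rz": 0, "x": 0.06, "y": -0.002, "z": -0.25, "jaw": 1},
    {"rx": 0, "ry": 0, "rz": 0, "x": 0.06, "y": -0.002, "z": -0.1, "jaw": 1},
    {"rx": 0, "ry": 0, "rz": 0, "x": 0, "y": 0, "z": 0, "jaw": 1}
  ]
}}

```text
t: 9.78
ee_pos: [0.478, 0.024, 0.2761]
tcp_rot: [[-0.014, -0.012, 1.0], [-0.001, 1.0, 0.012], [-1.0, -0.001, -0.014]]
force: [0.4, 0.7, 0.3]
width: 0.999
```

Run:
```python
from h import *
R,p=pose(.93,0,[.4797,.0245,.08]);plan(R,p,2)
```

```text
total mm [  1.7   0.5 -41.1] deg [ 0.05 -0.78  0.24]
{"rx":-0.001, "ry":-0.002, "rz":0.000, "x":0.205, "y":0.003, "z":0.011}
{"rx":-0.001, "ry":-0.002, "rz":0.000, "x":0.205, "y":0.003, "z":0.010}
```

Request:
{"fn": "servo_tool", "kwargs": {
  "commands": [
    {"rx": 0, "ry": -0.004, "rz": 0, "x": 0.2, "y": 0.005, "z": 0.015, "jaw": 1},
    {"rx": 0, "ry": 0, "rz": 0, "x": 0.18, "y": 0, "z": 0, "jaw": 1},
    {"rx": 0, "ry": 0, "rz": 0, "x": 0.02, "y": 0, "z": 0, "jaw": 1},
    {"rx": 0, "ry": -0.05, "rz": 0, "x": 0.02, "y": 0, "z": -0.24, "jaw": 1},
    {"rx": 0, "ry": -0.055, "rz": 0, "x": 0.024, "y": 0, "z": -0.27, "jaw": 1}
  ]
}}

```text
t: 10.4
ee_pos: [0.4366, 0.0237, 0.2289]
tcp_rot: [[0.339, -0.012, 0.941], [0.003, 1.0, 0.011], [-0.941, -0.001, 0.339]]
force: [-0.2, 0.4, -0.1]
width: 1.002
```

```bash
cat >> h.py <<'E'
AX=np.array([.4797,.0245,.08])
def st(verbose=1):
    from station import bot
    o=bot.get_obs();R=o["tcp_rot"];g=o["ee_pos"]+.155*R[:,0]
    t=np.degrees(np.arctan2(-R[0,0],-R[2,0]))
    m=o["moment"]+np.cross(o["ee_pos"]-AX,o["force"])
    print("t %.2f tilt %.2f"%(o["t"],t),"grasp-AX mm",np.round((g-AX)*1e3,1),"F",np.round(o["force"],1),"M",np.round(o["moment"],3),"Max",np.round(m,3),"w %.3f"%o["width"],"q",np.round(o["qpos"],0))
    return o
E
python3 - <<'E'
from h import *
st()
R,p=pose(.93,-60,AX);plan(R,p,4)
E
```

```text
t 10.40 tilt -19.82 grasp-AX mm [ 9.4 -0.3  3.1] F [-0.2  0.4 -0.1] M [0.033 0.19  0.018] Max [-0.027  0.16   0.001] w 1.002 q [ -0.  -6. 136.   1.  30.  -1.]
total mm [-91.1  -1.4 -71.4] deg [  0.61 -40.17   0.27]
{"rx":-0.000, "ry":-0.056, "rz":0.000, "x":0.091, "y":-0.001, "z":-0.275}
{"rx":-0.000, "ry":-0.056, "rz":0.000, "x":0.041, "y":-0.001, "z":-0.286}
{"rx":-0.000, "ry":-0.056, "rz":0.000, "x":-0.009, "y":-0.000, "z":-0.289}
{"rx":-0.000, "ry":-0.056, "rz":0.000, "x":-0.060, "y":-0.000, "z":-0.283}
```

Run:
```python
from h import *
from station import vision
vision.read_camera("wrist")
o=st()
R,p=pose(.93,0,AX);plan(R,p,3)
```

```text
t 10.45 tilt -19.61 grasp-AX mm [ 2.5 -0.2 -1.2] F [-4.7  0.5 -3.4] M [-0.005  0.312 -0.05 ] Max [-0.074 -0.529 -0.078] w 1.003 q [ -0.  -6. 137.   1.  29.  -1.]
total mm [49.5  0.7 10.2] deg [-0.23 19.61  0.24]
{"rx":-0.000, "ry":0.036, "rz":0.000, "x":0.023, "y":0.000, "z":0.167}
{"rx":-0.000, "ry":0.036, "rz":0.000, "x":0.004, "y":-0.000, "z":0.168}
{"rx":-0.000, "ry":0.036, "rz":0.000, "x":-0.015, "y":-0.000, "z":0.168}
```

Request:
{"fn": "servo_tool", "kwargs": {
  "commands": [
    {"rx": 0, "ry": 0.036, "rz": 0, "x": 0.023, "y": 0, "z": 0.167, "jaw": 1},
    {"rx": 0, "ry": 0.036, "rz": 0, "x": 0.004, "y": 0, "z": 0.167, "jaw": 1},
    {"rx": 0, "ry": 0.034, "rz": 0, "x": -0.015, "y": 0, "z": 0.16, "jaw": 1},
    {"rx": 0, "ry": 0, "rz": 0, "x": 0, "y": 0, "z": 0, "jaw": 1},
    {"rx": 0, "ry": 0, "rz": 0, "x": 0, "y": 0, "z": 0, "jaw": 1}
  ]
}}

```text
t: 11.08
ee_pos: [0.4813, 0.0244, 0.2375]
tcp_rot: [[-0.005, -0.012, 1.0], [-0.001, 1.0, 0.012], [-1.0, -0.001, -0.005]]
force: [-0.2, 0.3, -1.2]
width: 1.002
```

Run:
```python
from h import *
from station import vision
o=st();vision.read_camera("wrist");st()
R,p=pose(.93,0,AX);plan(R,p,1)
```

```text
t 11.07 tilt 0.29 grasp-AX mm [ 0.8 -0.2  2.5] F [-0.2  0.3 -1.2] M [0.01  0.054 0.045] Max [-0.038  0.017  0.046] w 1.002 q [ -0.   4. 124.  -0.  52.  -1.]
t 11.12 tilt 0.24 grasp-AX mm [ 0.9 -0.2  2.6] F [ 0.4 -0.5  0.8] M [-0.007 -0.043 -0.03 ] Max [ 0.072  0.011 -0.03 ] w 0.996 q [ -0.   4. 124.  -0.  52.  -1.]
total mm [-1.5  0.1 -2.6] deg [ 0.06 -0.24  0.26]
{"rx":-0.001, "ry":-0.001, "rz":0.000, "x":0.026, "y":0.001, "z":-0.015}
```

Request:
{"fn": "servo_tool", "kwargs": {
  "commands": [
    {"rx": 0, "ry": -0.001, "rz": 0, "x": 0.026, "y": 0, "z": -0.01, "jaw": 0},
    {"rx": 0, "ry": 0, "rz": 0, "x": 0, "y": 0, "z": 0, "jaw": -1},
    {"rx": 0, "ry": 0, "rz": 0, "x": 0, "y": 0, "z": 0, "jaw": -1},
    {"rx": 0, "ry": 0, "rz": 0, "x": 0, "y": 0, "z": 0, "jaw": -1},
    {"rx": 0, "ry": 0, "rz": 0, "x": 0, "y": 0, "z": 0, "jaw": -1}
  ],
  "newtons": 60
}}

```text
t: 11.75
ee_pos: [0.479, 0.0244, 0.2349]
tcp_rot: [[0.002, -0.012, 1.0], [-0.001, 1.0, 0.012], [-1.0, -0.001, 0.002]]
force: [0.7, 0.3, -2.0]
width: 0.263
```

Run:
```python
from h import *
from station import vision
o=st();vision.read_camera("wrist");st()
```

```text
t 11.75 tilt -0.14 grasp-AX mm [-0.4 -0.2 -0.1] F [ 0.7  0.3 -2. ] M [0.034 0.164 0.005] Max [-0.008  0.279  0.004] w 0.263 q [ -0.   4. 124.  -0.  51.  -1.]
t 11.80 tilt -0.13 grasp-AX mm [-0.4 -0.2 -0.1] F [ 2.9 -0.4 -2.1] M [ 0.032  0.017 -0.   ] Max [0.1   0.458 0.   ] w 0.265 q [ -0.   4. 124.  -0.  51.  -1.]
```

Request:
{"fn": "servo_tool", "kwargs": {
  "commands": [
    {"rx": 0, "ry": 0.011, "rz": 0, "x": 0.001, "y": 0, "z": 0.054, "jaw": -1},
    {"rx": 0, "ry": 0.022, "rz": 0, "x": 0.004, "y": 0, "z": 0.108, "jaw": -1},
    {"rx": 0, "ry": 0.022, "rz": 0, "x": 0.004, "y": 0, "z": 0.108, "jaw": -1},
    {"rx": 0, "ry": 0.022, "rz": 0, "x": 0.004, "y": 0, "z": 0.108, "jaw": -1},
    {"rx": 0, "ry": 0.022, "rz": 0, "x": 0.004, "y": 0, "z": 0.108, "jaw": -1}
  ],
  "newtons": 90
}}

```text
t: 12.42
ee_pos: [0.5285, 0.025, 0.227]
tcp_rot: [[-0.316, -0.012, 0.949], [-0.005, 1.0, 0.011], [-0.949, -0.001, -0.316]]
force: [-0.6, -0.6, -2.3]
width: 0.251
```

```bash
sed -i 's/^AX=.*/AX=np.array([.4793,.0245,.08])/' h.py
python3 - <<'E'
from h import *
from station import vision
import cv2
o=st();d=vision.read_camera("wrist");st();vision.read_camera("wrist");st()
cv2.imwrite("pics/w6.png",d["frame"])
E
```

```text
t 12.43 tilt 18.44 grasp-AX mm [ 0.2 -0.2 -0. ] F [-0.6 -0.6 -2.3] M [-0.011 -0.729  0.003] Max [ 0.08  -0.703 -0.027] w 0.251 q [  0.  16. 112.  -0.  70.  -0.]
t 12.47 tilt 18.68 grasp-AX mm [ 0.2 -0.2 -0.1] F [-1.8  0.4  9.1] M [ 0.082  0.092 -0.011] Max [ 0.026 -0.626  0.011] w 0.255 q [  0.  16. 112.  -0.  70.  -0.]
t 12.53 tilt 18.51 grasp-AX mm [ 0.1 -0.2 -0.1] F [-1.9  1.6  4.3] M [0.013 0.098 0.023] Max [-0.226 -0.394  0.105] w 0.254 q [  0.  16. 112.  -0.  70.  -0.]
```

Request:
{"fn": "servo_tool", "kwargs": {
  "commands": [
    {"rx": 0, "ry": 0.02, "rz": 0, "x": 0.003, "y": 0, "z": 0.095, "jaw": -1},
    {"rx": 0, "ry": 0.02, "rz": 0, "x": 0.003, "y": 0, "z": 0.095, "jaw": -1},
    {"rx": 0, "ry": 0.02, "rz": 0, "x": 0.003, "y": 0, "z": 0.095, "jaw": -1},
    {"rx": 0, "ry": 0.02, "rz": 0, "x": 0.003, "y": 0, "z": 0.095, "jaw": -1},
    {"rx": 0, "ry": 0.02, "rz": 0, "x": 0.003, "y": 0, "z": 0.095, "jaw": -1}
  ]
}}

```text
t: 13.15
ee_pos: [0.5724, 0.0255, 0.204]
tcp_rot: [[-0.6, -0.012, 0.8], [-0.008, 1.0, 0.009], [-0.8, -0.001, -0.6]]
force: [-1.8, -0.4, -1.2]
width: 0.256
```

Run:
```python
from h import *
o=st()
R,p=pose(.93,-22,AX);plan(R,p,7)
```

```text
t 13.15 tilt 36.86 grasp-AX mm [ 0.1 -0.2 -0. ] F [-1.8 -0.4 -1.2] M [ 0.082 -0.879  0.062] Max [ 0.126 -0.991  0.03 ] w 0.256 q [  0.  28. 101.  -0.  87.  -0.]
total mm [-151.2   -1.9   19.7] deg [  0.88 -58.86   0.26]
{"rx":-0.000, "ry":-0.047, "rz":0.000, "x":0.107, "y":-0.000, "z":-0.190}
{"rx":-0.000, "ry":-0.047, "rz":0.000, "x":0.078, "y":-0.000, "z":-0.203}
{"rx":-0.000, "ry":-0.047, "rz":0.000, "x":0.048, "y":-0.000, "z":-0.213}
{"rx":-0.000, "ry":-0.047, "rz":0.000, "x":0.016, "y":0.000, "z":-0.217}
{"rx":-0.000, "ry":-0.047, "rz":0.000, "x":-0.016, "y":0.000, "z":-0.217}
{"rx":-0.000, "ry":-0.047, "rz":0.000, "x":-0.048, "y":0.000, "z":-0.213}
{"rx":-0.000, "ry":-0.047, "rz":0.000, "x":-0.078, "y":0.001, "z":-0.203}
```

Request:
{"fn": "servo_tool", "kwargs": {
  "commands": [
    {"rx": 0, "ry": 0, "rz": 0, "x": 0, "y": 0, "z": 0, "jaw": -1},
    {"rx": 0, "ry": 0, "rz": 0, "x": 0, "y": 0, "z": 0, "jaw": 0.7},
    {"rx": 0, "ry": 0, "rz": 0, "x": 0, "y": 0, "z": 0, "jaw": 0.7},
    {"rx": 0, "ry": 0, "rz": 0, "x": 0, "y": 0, "z": 0, "jaw": 0.7},
    {"rx": 0, "ry": 0, "rz": 0, "x": 0, "y": 0, "z": 0, "jaw": 0.7}
  ]
}}

```text
t: 13.78
ee_pos: [0.5719, 0.0255, 0.2036]
tcp_rot: [[-0.602, -0.012, 0.799], [-0.008, 1.0, 0.009], [-0.799, -0.001, -0.602]]
force: [0.8, -0.3, -0.6]
width: 0.849
```

Run:
```python
from h import *
from station import vision
import cv2
o=st();d=vision.read_camera("wrist");st()
cv2.imwrite("pics/w7.png",d["frame"])
R,p=pose(.93,-23,AX);plan(R,p,8)
```

```text
t 13.78 tilt 36.99 grasp-AX mm [-0.7 -0.2 -0.2] F [ 0.8 -0.3 -0.6] M [-0.016 -0.328  0.007] Max [ 0.027 -0.175 -0.026] w 0.849 q [  0.  28. 101.  -0.  88.  -0.]
t 13.82 tilt 37.00 grasp-AX mm [-0.7 -0.2 -0.1] F [0.3 0.2 1.2] M [-0.013 -0.252  0.01 ] Max [-0.032 -0.32   0.025] w 0.848 q [  0.  28. 101.  -0.  88.  -0.]
total mm [-153.2   -2.    19. ] deg [  0.9  -59.99   0.26]
{"rx":-0.000, "ry":-0.042, "rz":0.000, "x":0.096, "y":-0.000, "z":-0.167}
{"rx":-0.000, "ry":-0.042, "rz":0.000, "x":0.074, "y":-0.000, "z":-0.178}
{"rx":-0.000, "ry":-0.042, "rz":0.000, "x":0.050, "y":-0.000, "z":-0.186}
{"rx":-0.000, "ry":-0.042, "rz":0.000, "x":0.025, "y":0.000, "z":-0.191}
{"rx":-0.000, "ry":-0.042, "rz":0.000, "x":-0.000, "y":0.000, "z":-0.193}
{"rx":-0.000, "ry":-0.042, "rz":0.000, "x":-0.025, "y":0.000, "z":-0.191}
{"rx":-0.000, "ry":-0.042, "rz":0.000, "x":-0.050, "y":0.000, "z":-0.186}
{"rx":-0.000, "ry":-0.042, "rz":0.000, "x":-0.074, "y":0.000, "z":-0.178}
```

Request:
{"fn": "servo_tool", "kwargs": {
  "commands": [
    {"rx": 0, "ry": -0.042, "rz": 0, "x": 0.06, "y": 0, "z": -0.18, "jaw": 0.8},
    {"rx": 0, "ry": -0.042, "rz": 0, "x": 0.05, "y": 0, "z": -0.185, "jaw": 0.8},
    {"rx": 0, "ry": -0.042, "rz": 0, "x": 0.03, "y": 0, "z": -0.19, "jaw": 0.8},
    {"rx": 0, "ry": -0.042, "rz": 0, "x": 0.015, "y": 0, "z": -0.195, "jaw": 0.8},
    {"rx": 0, "ry": -0.042, "rz": 0, "x": 0, "y": 0, "z": -0.195, "jaw": 0.8}
  ]
}}

```text
t: 14.45
ee_pos: [0.4773, 0.0243, 0.2238]
tcp_rot: [[0.035, -0.012, 0.999], [-0.001, 1.0, 0.012], [-0.999, -0.001, 0.035]]
force: [0.1, -0.4, -0.2]
width: 0.9
```

Run:
```python
from h import *
o=st()
R,p=pose(.93,-23,AX);plan(R,p,3)
```

```text
t 14.45 tilt -1.99 grasp-AX mm [  3.4  -0.3 -11.1] F [ 0.1 -0.4 -0.2] M [-0.039  0.014  0.006] Max [0.025 0.021 0.007] w 0.900 q [ -0.   4. 126.  -0.  48.  -1.]
total mm [-58.5  -0.8  -1.1] deg [  0.36 -21.     0.26]
{"rx":-0.000, "ry":-0.039, "rz":0.000, "x":-0.003, "y":-0.000, "z":-0.195}
{"rx":-0.000, "ry":-0.039, "rz":0.000, "x":-0.027, "y":-0.000, "z":-0.193}
{"rx":-0.000, "ry":-0.039, "rz":0.000, "x":-0.050, "y":0.000, "z":-0.189}
```

Request:
{"fn": "servo_tool", "kwargs": {
  "commands": [
    {"rx": 0, "ry": -0.039, "rz": 0, "x": -0.01, "y": 0, "z": -0.195, "jaw": 0.8},
    {"rx": 0, "ry": -0.039, "rz": 0, "x": -0.03, "y": 0, "z": -0.195, "jaw": 0.8},
    {"rx": 0, "ry": -0.034, "rz": 0, "x": -0.05, "y": 0, "z": -0.17, "jaw": 0.8},
    {"rx": 0, "ry": 0, "rz": 0, "x": 0, "y": 0, "z": 0, "jaw": 0.8},
    {"rx": 0, "ry": 0, "rz": 0, "x": 0, "y": 0, "z": 0, "jaw": 0.8}
  ]
}}

```text
t: 15.08
ee_pos: [0.4164, 0.0237, 0.225]
tcp_rot: [[0.388, -0.012, 0.922], [0.003, 1.0, 0.011], [-0.922, -0.001, 0.388]]
force: [0.2, 0.9, 1.0]
width: 0.902
```

Run:
```python
from h import *
o=st()
R,p=pose(.93,-23,AX);plan(R,p,1)
```

```text
t 15.07 tilt -22.82 grasp-AX mm [-2.8 -0.3  2.1] F [0.2 0.9 1. ] M [0.038 0.142 0.017] Max [-0.098  0.242 -0.042] w 0.902 q [ -0.  -9. 140.   1.  26.  -2.]
total mm [ 2.4 -0.1 -2.3] deg [ 0.07 -0.18  0.26]
{"rx":-0.001, "ry":-0.001, "rz":0.001, "x":0.031, "y":-0.002, "z":0.013}
```

Request:
{"fn": "servo_tool", "kwargs": {
  "commands": [
    {"rx": 0, "ry": 0, "rz": 0, "x": 0.03, "y": 0, "z": 0.012, "jaw": 0},
    {"rx": 0, "ry": 0, "rz": 0, "x": 0, "y": 0, "z": 0, "jaw": -1},
    {"rx": 0, "ry": 0, "rz": 0, "x": 0, "y": 0, "z": 0, "jaw": -1},
    {"rx": 0, "ry": 0, "rz": 0, "x": 0, "y": 0, "z": 0, "jaw": -1},
    {"rx": 0, "ry": 0, "rz": 0, "x": 0, "y": 0, "z": 0, "jaw": -1}
  ],
  "newtons": 90
}}

```text
t: 15.7
ee_pos: [0.4207, 0.0237, 0.2232]
tcp_rot: [[0.38, -0.012, 0.925], [0.003, 1.0, 0.012], [-0.925, -0.001, 0.38]]
force: [-1.2, 0.4, 2.0]
width: 0.254
```

Request:
{"fn": "servo_tool", "kwargs": {
  "commands": [
    {"rx": 0, "ry": 0.011, "rz": 0, "x": 0.001, "y": 0, "z": 0.054, "jaw": -1},
    {"rx": 0, "ry": 0.022, "rz": 0, "x": 0.004, "y": 0, "z": 0.108, "jaw": -1},
    {"rx": 0, "ry": 0.022, "rz": 0, "x": 0.004, "y": 0, "z": 0.108, "jaw": -1},
    {"rx": 0, "ry": 0.022, "rz": 0, "x": 0.004, "y": 0, "z": 0.108, "jaw": -1},
    {"rx": 0, "ry": 0.022, "rz": 0, "x": 0.004, "y": 0, "z": 0.108, "jaw": -1}
  ]
}}

```text
t: 16.32
ee_pos: [0.469, 0.0242, 0.2345]
tcp_rot: [[0.068, -0.012, 0.998], [-0.0, 1.0, 0.012], [-0.998, -0.001, 0.068]]
force: [-1.6, -0.5, 0.3]
width: 0.25
```

```bash
cat >> h.py <<'E'
def fr(o=None):
    from station import bot
    o=o or bot.get_obs();R=o["tcp_rot"];t=np.arctan2(-R[0,0],-R[2,0])
    m=(o["moment"]+np.cross(o["ee_pos"]-AX,o["force"]))[1]
    print("   FR %.3f (Monly %.3f) tilt %.2f e5 %.2f"%(-m-.47*np.sin(t),-o["moment"][1]-.47*np.sin(t),np.degrees(t),o["effort"][4]))
E
python3 - <<'E'
from h import *
o=st();fr()
E
```

```text
t 16.32 tilt -3.88 grasp-AX mm [ 0.2 -0.3 -0.2] F [-1.6 -0.5  0.3] M [-0.003 -0.065 -0.011] Max [ 0.081 -0.312 -0.005] w 0.250 q [ -0.   2. 127.  -0.  47.  -1.]
   FR 0.344 (Monly 0.097) tilt -3.88 e5 -1.35
```

Request:
{"fn": "servo_tool", "kwargs": {
  "commands": [
    {"rx": 0, "ry": 0.022, "rz": 0, "x": 0.004, "y": 0, "z": 0.108, "jaw": -1},
    {"rx": 0, "ry": 0.022, "rz": 0, "x": 0.004, "y": 0, "z": 0.108, "jaw": -1},
    {"rx": 0, "ry": 0.022, "rz": 0, "x": 0.004, "y": 0, "z": 0.108, "jaw": -1},
    {"rx": 0, "ry": 0.022, "rz": 0, "x": 0.004, "y": 0, "z": 0.108, "jaw": -1},
    {"rx": 0, "ry": 0.022, "rz": 0, "x": 0.004, "y": 0, "z": 0.108, "jaw": -1}
  ]
}}

```text
t: 16.95
ee_pos: [0.5245, 0.0249, 0.2281]
tcp_rot: [[-0.291, -0.012, 0.957], [-0.005, 1.0, 0.011], [-0.957, -0.001, -0.291]]
force: [-3.0, -0.1, 2.5]
width: 0.253
```

```bash
python3 -c "
from h import *
st();fr()"
```

```text
t 16.95 tilt 16.90 grasp-AX mm [ 0.1 -0.3 -0.2] F [-3.  -0.1  2.5] M [ 0.002 -0.047  0.003] Max [ 0.019 -0.598 -0.001] w 0.253 q [  0.  15. 113.  -0.  69.  -0.]
   FR 0.461 (Monly -0.089) tilt 16.90 e5 0.27
```

Request:
{"fn": "servo_tool", "kwargs": {
  "commands": [
    {"rx": 0, "ry": 0.022, "rz": 0, "x": 0.004, "y": 0, "z": 0.108, "jaw": -1},
    {"rx": 0, "ry": 0.022, "rz": 0, "x": 0.004, "y": 0, "z": 0.108, "jaw": -1},
    {"rx": 0, "ry": 0.022, "rz": 0, "x": 0.004, "y": 0, "z": 0.108, "jaw": -1},
    {"rx": 0, "ry": 0.016, "rz": 0, "x": 0.002, "y": 0, "z": 0.078, "jaw": -1},
    {"rx": 0, "ry": 0.016, "rz": 0, "x": 0.002, "y": 0, "z": 0.078, "jaw": -1}
  ]
}}

```text
t: 17.58
ee_pos: [0.5695, 0.0255, 0.2058]
tcp_rot: [[-0.581, -0.012, 0.813], [-0.008, 1.0, 0.009], [-0.814, -0.001, -0.582]]
force: [-3.3, -0.1, 3.3]
width: 0.253
```

```bash
python3 -c "
from h import *
from station import bot,vision
import cv2
st();fr()
d=vision.read_camera('wrist');cv2.imwrite('pics/w8.png',d['frame']);np.savez('w8.npz',K=d['intrinsics'],T=d['cam_to_world']);fr()
d=vision.read_camera('scene');cv2.imwrite('pics/s8.png',d['frame'])
R,p=pose(.93,-26,AX);plan(R,p,8)
"
```

```text
t 17.57 tilt 35.56 grasp-AX mm [ 0.1 -0.3 -0.2] F [-3.3 -0.1  3.3] M [-0.007 -0.145 -0.008] Max [ 0.013 -0.853 -0.016] w 0.253 q [  0.  27. 102.  -0.  86.  -0.]
   FR 0.580 (Monly -0.128) tilt 35.56 e5 1.83
   FR 0.373 (Monly -0.636) tilt 35.73 e5 0.99
total mm [-158.3   -2.    13.6] deg [  0.94 -61.62   0.25]
{"rx":-0.000, "ry":-0.043, "rz":0.000, "x":0.101, "y":-0.000, "z":-0.171}
{"rx":-0.000, "ry":-0.043, "rz":0.000, "x":0.078, "y":-0.000, "z":-0.183}
{"rx":-0.000, "ry":-0.043, "rz":0.000, "x":0.052, "y":0.000, "z":-0.192}
{"rx":-0.000, "ry":-0.043, "rz":0.000, "x":0.026, "y":0.000, "z":-0.197}
{"rx":-0.000, "ry":-0.043, "rz":0.000, "x":-0.000, "y":0.000, "z":-0.199}
{"rx":-0.000, "ry":-0.043, "rz":0.000, "x":-0.027, "y":0.000, "z":-0.197}
{"rx":-0.000, "ry":-0.043, "rz":0.000, "x":-0.053, "y":0.001, "z":-0.191}
{"rx":-0.000, "ry":-0.043, "rz":0.000, "x":-0.078, "y":0.001, "z":-0.183}
```

```bash
python3 -c "
import cv2,numpy as np
a=cv2.imread('pics/w8.png');s=cv2.imread('pics/s8.png')[185:260,255:375]
s=cv2.resize(s,(320,200),interpolation=cv2.INTER_CUBIC)
cv2.imwrite('pics/v8.png',np.vstack([a,np.pad(s,((0,0),(0,320),(0,0)))]))"
```

```text
(no output)
```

View pics/v8.png

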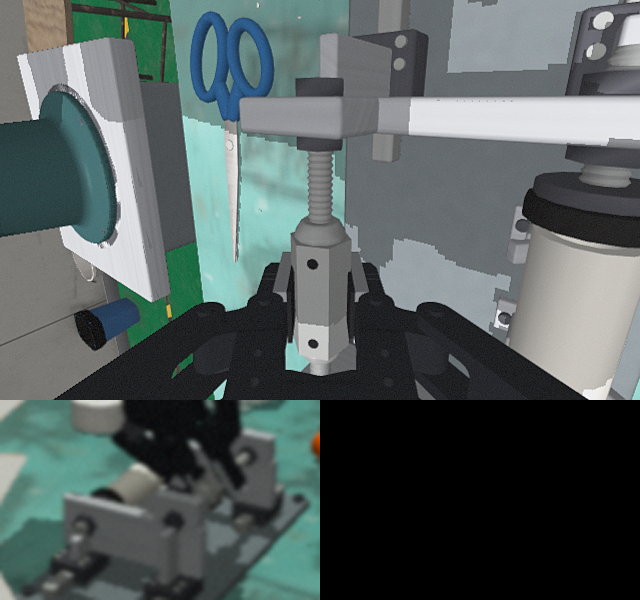

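Request:
{"fn": "servo_tool", "kwargs": {
  "commands": [
    {"rx": 0, "ry": 0, "rz": 0, "x": 0, "y": 0, "z": 0, "jaw": 0.8},
    {"rx": 0, "ry": 0, "rz": 0, "x": 0, "y": 0, "z": 0, "jaw": 0.8},
    {"rx": 0, "ry": 0, "rz": 0, "x": 0, "y": 0, "z": 0, "jaw": 0.8},
    {"rx": 0, "ry": 0, "rz": 0, "x": 0, "y": 0, "z": 0, "jaw": 0.8},
    {"rx": 0, "ry": -0.03, "rz": 0, "x": 0.04, "y": 0, "z": -0.13, "jaw": 0.8}
  ]
}}

```text
t: 18.3
ee_pos: [0.5582, 0.0252, 0.208]
tcp_rot: [[-0.501, -0.012, 0.865], [-0.007, 1.0, 0.01], [-0.865, -0.001, -0.501]]
force: [-1.3, -0.1, 0.0]
width: 0.902
```

Request:
{"fn": "servo_tool", "kwargs": {
  "commands": [
    {"rx": 0, "ry": -0.042, "rz": 0, "x": 0.04, "y": 0, "z": -0.18, "jaw": 0.8},
    {"rx": 0, "ry": -0.042, "rz": 0, "x": 0.03, "y": 0, "z": -0.185, "jaw": 0.8},
    {"rx": 0, "ry": -0.042, "rz": 0, "x": 0.02, "y": 0, "z": -0.19, "jaw": 0.8},
    {"rx": 0, "ry": -0.042, "rz": 0, "x": 0.01, "y": 0, "z": -0.195, "jaw": 0.8},
    {"rx": 0, "ry": -0.042, "rz": 0, "x": 0, "y": 0, "z": -0.195, "jaw": 0.8}
  ]
}}

```text
t: 18.92
ee_pos: [0.4632, 0.0241, 0.2232]
tcp_rot: [[0.16, -0.012, 0.987], [0.0, 1.0, 0.012], [-0.987, -0.001, 0.16]]
force: [-0.7, 1.1, 1.0]
width: 0.898
```

Run:
```python
from h import *
o=st()
R,p=pose(.93,-24,AX);plan(R,p,4)
```

```text
t 18.93 tilt -9.18 grasp-AX mm [ 8.7 -0.4 -9.8] F [-0.7  1.1  1. ] M [ 0.042  0.028 -0.024] Max [-0.122 -0.061 -0.042] w 0.898 q [ -0.   1. 130.   0.  40.  -1.]
total mm [-47.   -0.6  -1.6] deg [  0.29 -14.81   0.25]
{"rx":-0.000, "ry":-0.021, "rz":0.000, "x":-0.015, "y":-0.000, "z":-0.117}
{"rx":-0.000, "ry":-0.021, "rz":0.000, "x":-0.022, "y":0.000, "z":-0.115}
{"rx":-0.000, "ry":-0.021, "rz":0.000, "x":-0.030, "y":0.000, "z":-0.114}
{"rx":-0.000, "ry":-0.021, "rz":0.000, "x":-0.037, "y":0.000, "z":-0.112}
```

The picture shows the +y pad at or nearly at the sleeve's end, around (580,240). The body is well gripped at (320,290).

Request:
{"fn": "servo_tool", "kwargs": {
  "commands": [
    {"rx": 0, "ry": -0.021, "rz": 0, "x": -0.02, "y": 0, "z": -0.135, "jaw": 0.8},
    {"rx": 0, "ry": -0.021, "rz": 0, "x": -0.03, "y": 0, "z": -0.13, "jaw": 0.8},
    {"rx": 0, "ry": -0.021, "rz": 0, "x": -0.035, "y": 0, "z": -0.12, "jaw": 0.8},
    {"rx": 0, "ry": -0.015, "rz": 0, "x": -0.03, "y": 0, "z": -0.08, "jaw": 0.8},
    {"rx": 0, "ry": 0, "rz": 0, "x": 0, "y": 0, "z": 0, "jaw": 0.8}
  ]
}}

```text
t: 19.55
ee_pos: [0.4099, 0.0235, 0.2231]
tcp_rot: [[0.403, -0.012, 0.915], [0.003, 1.0, 0.012], [-0.915, -0.002, 0.403]]
force: [-0.8, 0.1, -0.7]
width: 0.897
```

Run:
```python
from h import *
from station import vision
import cv2
o=st();fr()
R,p=pose(.93,-24,AX);plan(R,p,1)
d=vision.read_camera('wrist');cv2.imwrite('pics/w9.png',d['frame']);np.savez('w9.npz',K=d['intrinsics'],T=d['cam_to_world']);fr()
```

```text
t 19.55 tilt -23.74 grasp-AX mm [-7.  -0.5  1.2] F [-0.8  0.1 -0.7] M [-0.005  0.185  0.007] Max [-0.022  0.015 -0.002] w 0.897 q [ -0. -10. 141.   1.  25.  -2.]
   FR 0.174 (Monly 0.004) tilt -23.74 e5 -2.26
total mm [ 6.4 -0.  -1.5] deg [ 0.09 -0.25  0.24]
{"rx":-0.001, "ry":-0.001, "rz":0.001, "x":0.039, "y":-0.001, "z":0.052}
   FR 0.072 (Monly 0.012) tilt -23.76 e5 -2.18
```

Request:
{"fn": "servo_tool", "kwargs": {
  "commands": [
    {"rx": 0, "ry": 0, "rz": 0, "x": 0.038, "y": 0, "z": 0.05, "jaw": 0.3},
    {"rx": 0, "ry": 0, "rz": 0, "x": 0, "y": 0, "z": 0, "jaw": -1},
    {"rx": 0, "ry": 0, "rz": 0, "x": 0, "y": 0, "z": 0, "jaw": -1},
    {"rx": 0, "ry": 0, "rz": 0, "x": 0, "y": 0, "z": 0, "jaw": -1},
    {"rx": 0, "ry": 0, "rz": 0, "x": 0, "y": 0, "z": 0, "jaw": -1}
  ],
  "newtons": 90
}}

```text
t: 20.23
ee_pos: [0.4179, 0.0235, 0.2225]
tcp_rot: [[0.397, -0.012, 0.918], [0.003, 1.0, 0.012], [-0.918, -0.002, 0.397]]
force: [-0.3, -0.8, 1.2]
width: 0.25
```

Request:
{"fn": "servo_tool", "kwargs": {
  "commands": [
    {"rx": 0, "ry": 0.011, "rz": 0, "x": 0.001, "y": 0, "z": 0.054, "jaw": -1},
    {"rx": 0, "ry": 0.022, "rz": 0, "x": 0.004, "y": 0, "z": 0.108, "jaw": -1},
    {"rx": 0, "ry": 0.022, "rz": 0, "x": 0.004, "y": 0, "z": 0.108, "jaw": -1},
    {"rx": 0, "ry": 0.015, "rz": 0, "x": 0.002, "y": 0, "z": 0.073, "jaw": -1},
    {"rx": 0, "ry": 0.012, "rz": 0, "x": 0.001, "y": 0, "z": 0.058, "jaw": -1}
  ]
}}

```text
t: 20.85
ee_pos: [0.4577, 0.024, 0.2337]
tcp_rot: [[0.141, -0.012, 0.99], [0.0, 1.0, 0.012], [-0.99, -0.002, 0.141]]
force: [-2.3, -0.5, 2.4]
width: 0.249
```

```bash
python3 -c "
from h import *
st();fr()"
```

```text
t 20.85 tilt -8.09 grasp-AX mm [ 0.2 -0.4  0.2] F [-2.3 -0.5  2.4] M [-0.082 -0.061  0.018] Max [-0.003 -0.361  0.028] w 0.249 q [ -0.  -1. 130.   0.  43.  -1.]
   FR 0.427 (Monly 0.127) tilt -8.09 e5 -1.45
```

Request:
{"fn": "servo_tool", "kwargs": {
  "commands": [
    {"rx": 0, "ry": 0.012, "rz": 0, "x": 0.001, "y": 0, "z": 0.058, "jaw": -1},
    {"rx": 0, "ry": 0.012, "rz": 0, "x": 0.001, "y": 0, "z": 0.058, "jaw": -1},
    {"rx": 0, "ry": 0.012, "rz": 0, "x": 0.001, "y": 0, "z": 0.058, "jaw": -1},
    {"rx": 0, "ry": 0.012, "rz": 0, "x": 0.001, "y": 0, "z": 0.058, "jaw": -1},
    {"rx": 0, "ry": 0.012, "rz": 0, "x": 0.001, "y": 0, "z": 0.058, "jaw": -1}
  ]
}}

```text
t: 21.48
ee_pos: [0.4883, 0.0244, 0.2349]
tcp_rot: [[-0.056, -0.012, 0.998], [-0.002, 1.0, 0.012], [-0.998, -0.002, -0.057]]
force: [-2.2, 0.5, 2.1]
width: 0.245
```

```bash
python3 -c "
from h import *
st();fr()"
```

```text
t 21.48 tilt 3.24 grasp-AX mm [ 0.3 -0.4  0.1] F [-2.2  0.5  2.1] M [ 0.014 -0.13  -0.018] Max [-0.071 -0.487 -0.013] w 0.245 q [ -0.   6. 122.  -0.  55.  -1.]
   FR 0.461 (Monly 0.103) tilt 3.24 e5 -0.39
```

Request:
{"fn": "servo_tool", "kwargs": {
  "commands": [
    {"rx": 0, "ry": 0.01, "rz": 0, "x": 0.001, "y": 0, "z": 0.049, "jaw": -1},
    {"rx": 0, "ry": 0.01, "rz": 0, "x": 0.001, "y": 0, "z": 0.049, "jaw": -1},
    {"rx": 0, "ry": 0.01, "rz": 0, "x": 0.001, "y": 0, "z": 0.049, "jaw": -1},
    {"rx": 0, "ry": 0.01, "rz": 0, "x": 0.001, "y": 0, "z": 0.049, "jaw": -1},
    {"rx": 0, "ry": 0.01, "rz": 0, "x": 0.001, "y": 0, "z": 0.049, "jaw": -1}
  ]
}}

```text
t: 22.1
ee_pos: [0.514, 0.0248, 0.2313]
tcp_rot: [[-0.222, -0.012, 0.975], [-0.004, 1.0, 0.012], [-0.975, -0.002, -0.222]]
force: [-3.0, -0.3, 3.7]
width: 0.251
```

```bash
python3 -c "
from h import *
st();fr()"
```

```text
t 22.10 tilt 12.84 grasp-AX mm [ 0.3 -0.4  0.1] F [-3.  -0.3  3.7] M [-0.014 -0.041  0.042] Max [ 0.028 -0.623  0.034] w 0.251 q [  0.  12. 116.  -0.  65.  -0.]
   FR 0.518 (Monly -0.063) tilt 12.84 e5 0.25
```

Request:
{"fn": "servo_tool", "kwargs": {
  "commands": [
    {"rx": 0, "ry": 0.01, "rz": 0, "x": 0.001, "y": 0, "z": 0.049, "jaw": -1},
    {"rx": 0, "ry": 0.01, "rz": 0, "x": 0.001, "y": 0, "z": 0.049, "jaw": -1},
    {"rx": 0, "ry": 0.01, "rz": 0, "x": 0.001, "y": 0, "z": 0.049, "jaw": -1},
    {"rx": 0, "ry": 0.01, "rz": 0, "x": 0.001, "y": 0, "z": 0.049, "jaw": -1},
    {"rx": 0, "ry": 0.01, "rz": 0, "x": 0.001, "y": 0, "z": 0.049, "jaw": -1}
  ]
}}

```text
t: 22.72
ee_pos: [0.5389, 0.0251, 0.2233]
tcp_rot: [[-0.383, -0.012, 0.924], [-0.006, 1.0, 0.011], [-0.924, -0.002, -0.383]]
force: [-2.5, -0.0, 4.0]
width: 0.25
```

```bash
python3 -c "
from h import *
st();fr()"
```

```text
t 22.73 tilt 22.52 grasp-AX mm [ 0.3 -0.4  0.1] F [-2.5 -0.   4. ] M [-0.026 -0.023  0.019] Max [-0.02  -0.621  0.019] w 0.250 q [  0.  19. 110.  -0.  74.  -0.]
   FR 0.441 (Monly -0.157) tilt 22.52 e5 0.90
```

Request:
{"fn": "servo_tool", "kwargs": {
  "commands": [
    {"rx": 0, "ry": 0.008, "rz": 0, "x": 0.001, "y": 0, "z": 0.039, "jaw": -1},
    {"rx": 0, "ry": 0.008, "rz": 0, "x": 0.001, "y": 0, "z": 0.039, "jaw": -1},
    {"rx": 0, "ry": 0.008, "rz": 0, "x": 0.001, "y": 0, "z": 0.039, "jaw": -1},
    {"rx": 0, "ry": 0.008, "rz": 0, "x": 0.001, "y": 0, "z": 0.039, "jaw": -1},
    {"rx": 0, "ry": 0.008, "rz": 0, "x": 0.001, "y": 0, "z": 0.039, "jaw": -1}
  ]
}}

```text
t: 23.35
ee_pos: [0.5576, 0.0253, 0.2139]
tcp_rot: [[-0.504, -0.012, 0.864], [-0.008, 1.0, 0.01], [-0.864, -0.002, -0.504]]
force: [-2.8, 0.6, 4.1]
width: 0.249
```

```bash
python3 -c "
from h import *
st();fr()"
```

```text
t 23.35 tilt 30.24 grasp-AX mm [ 0.3 -0.4  0. ] F [-2.8  0.6  4.1] M [-0.013 -0.042  0.017] Max [-0.089 -0.743  0.065] w 0.249 q [  0.  24. 105.  -0.  81.  -0.]
   FR 0.506 (Monly -0.195) tilt 30.24 e5 1.48
```

Request:
{"fn": "servo_tool", "kwargs": {
  "commands": [
    {"rx": 0, "ry": 0.008, "rz": 0, "x": 0.001, "y": 0, "z": 0.039, "jaw": -1},
    {"rx": 0, "ry": 0.008, "rz": 0, "x": 0.001, "y": 0, "z": 0.039, "jaw": -1},
    {"rx": 0, "ry": 0.008, "rz": 0, "x": 0.001, "y": 0, "z": 0.039, "jaw": -1},
    {"rx": 0, "ry": 0.008, "rz": 0, "x": 0.001, "y": 0, "z": 0.039, "jaw": -1},
    {"rx": 0, "ry": 0.008, "rz": 0, "x": 0.001, "y": 0, "z": 0.039, "jaw": -1}
  ]
}}

```text
t: 23.98
ee_pos: [0.5749, 0.0255, 0.2023]
tcp_rot: [[-0.615, -0.012, 0.789], [-0.009, 1.0, 0.009], [-0.789, -0.002, -0.615]]
force: [-2.7, 0.1, 4.8]
width: 0.248
```

```bash
python3 -c "
from h import *
from station import vision
import cv2
st();fr()
d=vision.read_camera('wrist');cv2.imwrite('pics/w10.png',d['frame']);np.savez('w10.npz',K=d['intrinsics'],T=d['cam_to_world']);fr()
d=vision.read_camera('top');cv2.imwrite('pics/t10.png',d['frame']);fr()
d=vision.read_camera('scene');cv2.imwrite('pics/s10.png',d['frame']);fr()
"
```

```text
t 23.98 tilt 37.94 grasp-AX mm [ 0.3 -0.4  0. ] F [-2.7  0.1  4.8] M [-0.022 -0.005  0.014] Max [-0.027 -0.787  0.023] w 0.248 q [  0.  29. 101.  -0.  88.  -0.]
   FR 0.498 (Monly -0.284) tilt 37.94 e5 1.95
   FR 0.404 (Monly -0.497) tilt 38.04 e5 1.53
   FR 0.611 (Monly -0.432) tilt 37.98 e5 1.83
   FR 0.363 (Monly -0.429) tilt 37.95 e5 1.94
```

Request:
{"fn": "servo_tool", "kwargs": {
  "commands": [
    {"rx": 0, "ry": 0, "rz": 0, "x": 0, "y": 0, "z": 0, "jaw": 0.8},
    {"rx": 0, "ry": 0, "rz": 0, "x": 0, "y": 0, "z": 0, "jaw": 0.8},
    {"rx": 0, "ry": 0, "rz": 0, "x": 0, "y": 0, "z": 0, "jaw": 0.8},
    {"rx": 0, "ry": 0, "rz": 0, "x": 0, "y": 0, "z": 0, "jaw": 0.8},
    {"rx": 0, "ry": -0.03, "rz": 0, "x": 0.04, "y": 0, "z": -0.13, "jaw": 0.8}
  ]
}}

```text
t: 24.75
ee_pos: [0.5606, 0.0254, 0.2055]
tcp_rot: [[-0.546, -0.012, 0.837], [-0.008, 1.0, 0.01], [-0.838, -0.001, -0.546]]
force: [0.7, -0.2, 0.4]
width: 0.903
```

```bash
python3 -c "
from h import *
st();fr()"
```

```text
t 24.75 tilt 33.12 grasp-AX mm [-3.4 -0.3 -4.3] F [ 0.7 -0.2  0.4] M [-0.029 -0.261 -0.042] Max [-0.003 -0.201 -0.059] w 0.903 q [  0.  26. 104.  -0.  83.  -0.]
   FR -0.056 (Monly 0.004) tilt 33.12 e5 3.98
```

Request:
{"fn": "servo_tool", "kwargs": {
  "commands": [
    {"rx": 0, "ry": -0.042, "rz": 0, "x": 0.02, "y": 0, "z": -0.19, "jaw": 0.8},
    {"rx": 0, "ry": -0.042, "rz": 0, "x": 0.02, "y": 0, "z": -0.195, "jaw": 0.8},
    {"rx": 0, "ry": -0.042, "rz": 0, "x": 0.01, "y": 0, "z": -0.2, "jaw": 0.8},
    {"rx": 0, "ry": -0.042, "rz": 0, "x": 0.005, "y": 0, "z": -0.2, "jaw": 0.8},
    {"rx": 0, "ry": -0.042, "rz": 0, "x": 0, "y": 0, "z": -0.2, "jaw": 0.8}
  ]
}}

```text
t: 25.38
ee_pos: [0.4652, 0.0242, 0.2298]
tcp_rot: [[0.106, -0.012, 0.994], [0.0, 1.0, 0.012], [-0.994, -0.001, 0.106]]
force: [-0.6, 0.7, -0.5]
width: 0.904
```

Run:
```python
from h import *
o=st()
R,p=pose(.93,-22.3,AX);plan(R,p,4)
```

```text
t 25.38 tilt -6.11 grasp-AX mm [ 2.4 -0.3 -4.3] F [-0.6  0.7 -0.5] M [-0.02   0.07  -0.013] Max [-0.119 -0.029 -0.022] w 0.904 q [ -0.   1. 128.   0.  44.  -1.]
total mm [-44.7  -0.7  -6.4] deg [  0.3  -16.19   0.24]
{"rx":-0.000, "ry":-0.022, "rz":0.000, "x":0.004, "y":-0.000, "z":-0.113}
{"rx":-0.000, "ry":-0.022, "rz":0.000, "x":-0.004, "y":-0.000, "z":-0.113}
{"rx":-0.000, "ry":-0.022, "rz":0.000, "x":-0.012, "y":-0.000, "z":-0.112}
{"rx":-0.000, "ry":-0.022, "rz":0.000, "x":-0.020, "y":0.000, "z":-0.111}
```

Request:
{"fn": "servo_tool", "kwargs": {
  "commands": [
    {"rx": 0, "ry": -0.022, "rz": 0, "x": 0, "y": 0, "z": -0.113, "jaw": 0.8},
    {"rx": 0, "ry": -0.022, "rz": 0, "x": -0.008, "y": 0, "z": -0.113, "jaw": 0.8},
    {"rx": 0, "ry": -0.022, "rz": 0, "x": -0.015, "y": 0, "z": -0.112, "jaw": 0.8},
    {"rx": 0, "ry": -0.015, "rz": 0, "x": -0.02, "y": 0, "z": -0.07, "jaw": 0.8},
    {"rx": 0, "ry": 0, "rz": 0, "x": 0, "y": 0, "z": 0, "jaw": 0.8}
  ]
}}

```text
t: 26.0
ee_pos: [0.4197, 0.0237, 0.2253]
tcp_rot: [[0.362, -0.012, 0.932], [0.003, 1.0, 0.012], [-0.932, -0.001, 0.362]]
force: [0.7, -0.4, 0.5]
width: 0.896
```

Run:
```python
from h import *
from station import vision
import cv2
o=st();fr()
R,p=pose(.93,-22.3,AX);plan(R,p,1)
d=vision.read_camera('wrist');cv2.imwrite('pics/w11.png',d['frame']);np.savez('w11.npz',K=d['intrinsics'],T=d['cam_to_world']);fr()
```

```text
t 26.00 tilt -21.25 grasp-AX mm [-3.4 -0.3  0.9] F [ 0.7 -0.4  0.5] M [ 0.024  0.155 -0.014] Max [0.087 0.286 0.012] w 0.896 q [ -0.  -8. 139.   1.  28.  -1.]
   FR -0.115 (Monly 0.015) tilt -21.25 e5 -2.06
total mm [ 0.8 -0.2 -1.9] deg [ 0.09 -1.05  0.24]
{"rx":-0.001, "ry":-0.006, "rz":0.001, "x":0.021, "y":-0.002, "z":0.001}
   FR -0.044 (Monly -0.056) tilt -21.26 e5 -1.99
```

Request:
{"fn": "servo_tool", "kwargs": {
  "commands": [
    {"rx": 0, "ry": -0.005, "rz": 0, "x": 0.02, "y": 0, "z": 0, "jaw": 0.3},
    {"rx": 0, "ry": 0, "rz": 0, "x": 0, "y": 0, "z": 0, "jaw": -1},
    {"rx": 0, "ry": 0, "rz": 0, "x": 0, "y": 0, "z": 0, "jaw": -1},
    {"rx": 0, "ry": 0, "rz": 0, "x": 0, "y": 0, "z": 0, "jaw": -1},
    {"rx": 0, "ry": 0, "rz": 0, "x": 0, "y": 0, "z": 0, "jaw": -1}
  ],
  "newtons": 90
}}

```text
t: 26.68
ee_pos: [0.4216, 0.0237, 0.224]
tcp_rot: [[0.372, -0.012, 0.928], [0.003, 1.0, 0.012], [-0.928, -0.001, 0.372]]
force: [0.1, 0.3, 0.2]
width: 0.251
```

```bash
python3 -c "
from h import *
st();fr()"
```

```text
t 26.68 tilt -21.87 grasp-AX mm [ 0.1 -0.3  0.2] F [0.1 0.3 0.2] M [-0.007  0.573  0.007] Max [-0.043  0.6   -0.007] w 0.251 q [ -0.  -8. 139.   1.  27.  -2.]
   FR -0.425 (Monly -0.398) tilt -21.87 e5 -2.40
```

Request:
{"fn": "servo_tool", "kwargs": {
  "commands": [
    {"rx": 0, "ry": 0.008, "rz": 0, "x": 0.001, "y": 0, "z": 0.039, "jaw": -1},
    {"rx": 0, "ry": 0.008, "rz": 0, "x": 0.001, "y": 0, "z": 0.039, "jaw": -1},
    {"rx": 0, "ry": 0.008, "rz": 0, "x": 0.001, "y": 0, "z": 0.039, "jaw": -1},
    {"rx": 0, "ry": 0.008, "rz": 0, "x": 0.001, "y": 0, "z": 0.039, "jaw": -1},
    {"rx": 0, "ry": 0.008, "rz": 0, "x": 0.001, "y": 0, "z": 0.039, "jaw": -1}
  ]
}}

```text
t: 27.3
ee_pos: [0.4416, 0.0239, 0.2305]
tcp_rot: [[0.245, -0.012, 0.97], [0.002, 1.0, 0.012], [-0.97, -0.001, 0.245]]
force: [-3.9, 0.3, 3.6]
width: 0.25
```

```bash
python3 -c "
from h import *
st();fr()"
```

```text
t 27.30 tilt -14.15 grasp-AX mm [ 0.2 -0.3  0.2] F [-3.9  0.3  3.6] M [-0.006  0.066 -0.017] Max [-0.05  -0.383 -0.029] w 0.250 q [ -0.  -4. 134.   0.  36.  -1.]
   FR 0.498 (Monly 0.049) tilt -14.15 e5 -2.04
```

Request:
{"fn": "servo_tool", "kwargs": {
  "commands": [
    {"rx": 0, "ry": 0.007, "rz": 0, "x": 0.001, "y": 0, "z": 0.034, "jaw": -1},
    {"rx": 0, "ry": 0.007, "rz": 0, "x": 0.001, "y": 0, "z": 0.034, "jaw": -1},
    {"rx": 0, "ry": 0.007, "rz": 0, "x": 0.001, "y": 0, "z": 0.034, "jaw": -1},
    {"rx": 0, "ry": 0.007, "rz": 0, "x": 0.001, "y": 0, "z": 0.034, "jaw": -1},
    {"rx": 0, "ry": 0.007, "rz": 0, "x": 0.001, "y": 0, "z": 0.034, "jaw": -1}
  ]
}}

```text
t: 27.92
ee_pos: [0.4596, 0.0242, 0.2339]
tcp_rot: [[0.129, -0.012, 0.992], [0.0, 1.0, 0.012], [-0.992, -0.001, 0.129]]
force: [-3.7, -0.5, 5.4]
width: 0.247
```

```bash
python3 -c "
from h import *
st();fr()"
```

```text
t 27.93 tilt -7.38 grasp-AX mm [ 0.3 -0.3  0.2] F [-3.7 -0.5  5.4] M [-0.011  0.14  -0.061] Max [ 0.058 -0.328 -0.053] w 0.247 q [ -0.  -0. 129.   0.  44.  -1.]
   FR 0.388 (Monly -0.080) tilt -7.38 e5 -1.58
```

Request:
{"fn": "servo_tool", "kwargs": {
  "commands": [
    {"rx": 0, "ry": 0.006, "rz": 0, "x": 0.001, "y": 0, "z": 0.029, "jaw": -1},
    {"rx": 0, "ry": 0.006, "rz": 0, "x": 0.001, "y": 0, "z": 0.029, "jaw": -1},
    {"rx": 0, "ry": 0.006, "rz": 0, "x": 0.001, "y": 0, "z": 0.029, "jaw": -1},
    {"rx": 0, "ry": 0.006, "rz": 0, "x": 0.001, "y": 0, "z": 0.029, "jaw": -1},
    {"rx": 0, "ry": 0.006, "rz": 0, "x": 0.001, "y": 0, "z": 0.029, "jaw": -1}
  ]
}}

```text
t: 28.55
ee_pos: [0.4753, 0.0244, 0.2351]
tcp_rot: [[0.027, -0.012, 1.0], [-0.001, 1.0, 0.012], [-1.0, -0.001, 0.027]]
force: [-3.9, 0.0, 4.6]
width: 0.247
```

```bash
python3 -c "
from h import *
st();fr()
from station import vision
import cv2
d=vision.read_camera('wrist');cv2.imwrite('pics/w12.png',d['frame']);np.savez('w12.npz',K=d['intrinsics'],T=d['cam_to_world']);fr()
s=vision.read_camera('scene')['frame'];fr()
s=cv2.resize(s[185:260,255:375],(320,200),interpolation=cv2.INTER_CUBIC)
cv2.imwrite('pics/v12.png',np.vstack([d['frame'],np.pad(s,((0,0),(0,320),(0,0)))]))
"
```

```text
t 28.55 tilt -1.57 grasp-AX mm [ 0.3 -0.3  0.2] F [-3.9  0.   4.6] M [-0.026  0.142  0.006] Max [-0.031 -0.441  0.006] w 0.247 q [ -0.   3. 125.  -0.  50.  -1.]
   FR 0.454 (Monly -0.129) tilt -1.57 e5 -1.08
   FR 0.421 (Monly -0.315) tilt -1.50 e5 -1.38
   FR 0.425 (Monly -0.347) tilt -1.55 e5 -1.21
```

View pics/v12.png

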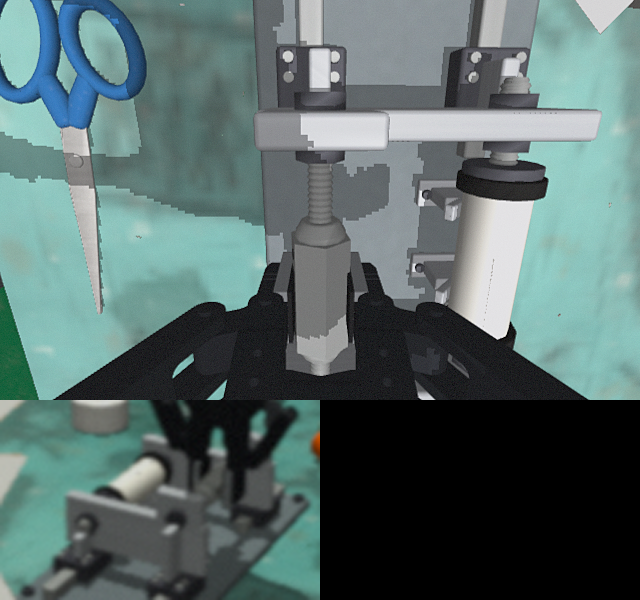

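Both pads now look at or nearly at the sleeve's ends, at (500,190) and (515,335). The moment still shows only friction, so I'll keep turning in small steps.

Request:
{"fn": "servo_tool", "kwargs": {
  "commands": [
    {"rx": 0, "ry": 0.006, "rz": 0, "x": 0.001, "y": 0, "z": 0.029, "jaw": -1},
    {"rx": 0, "ry": 0.006, "rz": 0, "x": 0.001, "y": 0, "z": 0.029, "jaw": -1},
    {"rx": 0, "ry": 0.006, "rz": 0, "x": 0.001, "y": 0, "z": 0.029, "jaw": -1},
    {"rx": 0, "ry": 0.006, "rz": 0, "x": 0.001, "y": 0, "z": 0.029, "jaw": -1},
    {"rx": 0, "ry": 0.006, "rz": 0, "x": 0.001, "y": 0, "z": 0.029, "jaw": -1}
  ]
}}

```text
t: 29.28
ee_pos: [0.4909, 0.0245, 0.2347]
tcp_rot: [[-0.073, -0.012, 0.997], [-0.002, 1.0, 0.012], [-0.997, -0.001, -0.073]]
force: [-3.9, -0.2, 4.8]
width: 0.246
```

```bash
cat > r.py <<'E'
from h import *
from station import vision
st();fr();vision.read_camera('wrist');fr();vision.read_camera('wrist');fr()
E
python3 r.py
```

```text
t 29.27 tilt 4.19 grasp-AX mm [ 0.3 -0.3  0.1] F [-3.9 -0.2  4.8] M [-0.051  0.08   0.033] Max [-0.013 -0.573  0.031] w 0.246 q [  0.   7. 122.  -0.  56.  -1.]
   FR 0.538 (Monly -0.115) tilt 4.19 e5 -0.63
   FR 0.488 (Monly -0.307) tilt 4.25 e5 -0.89
   FR 0.466 (Monly -0.298) tilt 4.22 e5 -0.72
```

Request:
{"fn": "servo_tool", "kwargs": {
  "commands": [
    {"rx": 0, "ry": 0.006, "rz": 0, "x": 0.001, "y": 0, "z": 0.029, "jaw": -1},
    {"rx": 0, "ry": 0.006, "rz": 0, "x": 0.001, "y": 0, "z": 0.029, "jaw": -1},
    {"rx": 0, "ry": 0.006, "rz": 0, "x": 0.001, "y": 0, "z": 0.029, "jaw": -1},
    {"rx": 0, "ry": 0.006, "rz": 0, "x": 0.001, "y": 0, "z": 0.029, "jaw": -1},
    {"rx": 0, "ry": 0.006, "rz": 0, "x": 0.001, "y": 0, "z": 0.029, "jaw": -1}
  ]
}}

```text
t: 30.0
ee_pos: [0.5066, 0.0247, 0.2327]
tcp_rot: [[-0.174, -0.012, 0.985], [-0.003, 1.0, 0.012], [-0.985, -0.001, -0.174]]
force: [-4.3, 0.4, 5.7]
width: 0.244
```

```bash
python3 r.py
```

```text
t 30.00 tilt 10.02 grasp-AX mm [ 0.3 -0.3  0.1] F [-4.3  0.4  5.7] M [-0.036  0.052 -0.027] Max [-0.091 -0.755 -0.016] w 0.244 q [  0.  10. 118.  -0.  62.  -1.]
   FR 0.673 (Monly -0.134) tilt 10.02 e5 -0.15
   FR 0.547 (Monly -0.267) tilt 10.09 e5 -0.43
   FR 0.452 (Monly -0.289) tilt 10.05 e5 -0.25
```

Request:
{"fn": "servo_tool", "kwargs": {
  "commands": [
    {"rx": 0, "ry": 0.006, "rz": 0, "x": 0.001, "y": 0, "z": 0.029, "jaw": -1},
    {"rx": 0, "ry": 0.006, "rz": 0, "x": 0.001, "y": 0, "z": 0.029, "jaw": -1},
    {"rx": 0, "ry": 0.006, "rz": 0, "x": 0.001, "y": 0, "z": 0.029, "jaw": -1},
    {"rx": 0, "ry": 0.006, "rz": 0, "x": 0.001, "y": 0, "z": 0.029, "jaw": -1},
    {"rx": 0, "ry": 0.006, "rz": 0, "x": 0.001, "y": 0, "z": 0.029, "jaw": -1}
  ]
}}

```text
t: 30.72
ee_pos: [0.522, 0.0249, 0.2291]
tcp_rot: [[-0.274, -0.012, 0.962], [-0.005, 1.0, 0.011], [-0.962, -0.001, -0.274]]
force: [-3.3, 0.8, 5.2]
width: 0.246
```

```bash
python3 r.py
```

```text
t 30.73 tilt 15.89 grasp-AX mm [ 0.3 -0.3  0.1] F [-3.3  0.8  5.2] M [0.07  0.07  0.002] Max [-0.053 -0.648  0.039] w 0.246 q [  0.  14. 114.  -0.  68.  -0.]
   FR 0.519 (Monly -0.199) tilt 15.89 e5 0.33
   FR 0.717 (Monly -0.266) tilt 15.96 e5 0.04
   FR 0.475 (Monly -0.318) tilt 15.92 e5 0.24
```

Request:
{"fn": "servo_tool", "kwargs": {
  "commands": [
    {"rx": 0, "ry": 0.006, "rz": 0, "x": 0.001, "y": 0, "z": 0.029, "jaw": -1},
    {"rx": 0, "ry": 0.006, "rz": 0, "x": 0.001, "y": 0, "z": 0.029, "jaw": -1},
    {"rx": 0, "ry": 0.006, "rz": 0, "x": 0.001, "y": 0, "z": 0.029, "jaw": -1},
    {"rx": 0, "ry": 0.006, "rz": 0, "x": 0.001, "y": 0, "z": 0.029, "jaw": -1},
    {"rx": 0, "ry": 0.006, "rz": 0, "x": 0.001, "y": 0, "z": 0.029, "jaw": -1}
  ]
}}

```text
t: 31.45
ee_pos: [0.5372, 0.0251, 0.224]
tcp_rot: [[-0.371, -0.012, 0.928], [-0.006, 1.0, 0.011], [-0.928, -0.001, -0.371]]
force: [-3.5, -0.4, 5.7]
width: 0.245
```

```bash
python3 r.py
```

```text
t 31.45 tilt 21.80 grasp-AX mm [ 0.3 -0.3  0.1] F [-3.5 -0.4  5.7] M [-0.027 -0.073 -0.027] Max [ 0.028 -0.91  -0.046] w 0.245 q [  0.  18. 110.  -0.  73.  -0.]
   FR 0.736 (Monly -0.101) tilt 21.80 e5 0.81
   FR 0.772 (Monly -0.254) tilt 21.87 e5 0.50
   FR 0.648 (Monly -0.267) tilt 21.83 e5 0.71
```

Request:
{"fn": "servo_tool", "kwargs": {
  "commands": [
    {"rx": 0, "ry": 0.007, "rz": 0, "x": 0.001, "y": 0, "z": 0.034, "jaw": -1},
    {"rx": 0, "ry": 0.007, "rz": 0, "x": 0.001, "y": 0, "z": 0.034, "jaw": -1},
    {"rx": 0, "ry": 0.007, "rz": 0, "x": 0.001, "y": 0, "z": 0.034, "jaw": -1},
    {"rx": 0, "ry": 0.007, "rz": 0, "x": 0.001, "y": 0, "z": 0.034, "jaw": -1},
    {"rx": 0, "ry": 0.007, "rz": 0, "x": 0.001, "y": 0, "z": 0.034, "jaw": -1}
  ]
}}

```text
t: 32.17
ee_pos: [0.5541, 0.0253, 0.216]
tcp_rot: [[-0.48, -0.012, 0.877], [-0.007, 1.0, 0.01], [-0.877, -0.001, -0.48]]
force: [-2.9, 0.3, 6.0]
width: 0.248
```

```bash
python3 r.py; python3 r.py|grep FR
```

```text
t 32.17 tilt 28.70 grasp-AX mm [ 0.3 -0.3  0. ] F [-2.9  0.3  6. ] M [-0.042 -0.112  0.037] Max [-0.083 -0.957  0.064] w 0.248 q [  0.  23. 106.  -0.  80.  -0.]
   FR 0.731 (Monly -0.114) tilt 28.70 e5 1.30
   FR 0.754 (Monly -0.329) tilt 28.78 e5 0.93
   FR 0.671 (Monly -0.327) tilt 28.74 e5 1.19
   FR 0.671 (Monly -0.327) tilt 28.74 e5 1.19
   FR 0.763 (Monly -0.235) tilt 28.71 e5 1.30
   FR 0.476 (Monly -0.256) tilt 28.69 e5 1.36
```

Hex is at about 209°, with an added load of about 0.26 N·m. I expected 0.256 N·m for half a flat, so I'm releasing and withdrawing.

Request:
{"fn": "servo_tool", "kwargs": {
  "commands": [
    {"rx": 0, "ry": 0, "rz": 0, "x": 0, "y": 0, "z": 0, "jaw": 0.7},
    {"rx": 0, "ry": 0, "rz": 0, "x": 0, "y": 0, "z": 0, "jaw": 0.7},
    {"rx": 0, "ry": 0, "rz": 0, "x": 0, "y": 0, "z": 0, "jaw": 0.7},
    {"rx": 0, "ry": 0, "rz": 0, "x": 0, "y": 0, "z": 0, "jaw": 0.7},
    {"rx": 0, "ry": 0, "rz": 0, "x": -0.1, "y": 0, "z": 0, "jaw": 0.7}
  ]
}}

```text
t: 33.0
ee_pos: [0.5592, 0.0253, 0.2221]
tcp_rot: [[-0.483, -0.012, 0.876], [-0.007, 1.0, 0.01], [-0.876, -0.001, -0.483]]
force: [0.3, 0.2, -0.3]
width: 0.851
```

Request:
{"fn": "servo_tool", "kwargs": {
  "commands": [
    {"rx": 0, "ry": 0, "rz": 0, "x": -0.2, "y": 0, "z": 0, "jaw": 0.7},
    {"rx": 0, "ry": 0, "rz": 0, "x": -0.3, "y": 0, "z": 0, "jaw": 0.7},
    {"rx": 0, "ry": 0, "rz": 0, "x": -0.3, "y": 0, "z": 0, "jaw": 0.7},
    {"rx": 0, "ry": 0, "rz": 0, "x": -0.3, "y": 0, "z": 0, "jaw": 0.7},
    {"rx": 0, "ry": -0.03, "rz": 0, "x": -0.2, "y": 0, "z": -0.1, "jaw": 0.7}
  ]
}}

```text
t: 33.62
ee_pos: [0.6179, 0.0261, 0.3494]
tcp_rot: [[-0.393, -0.012, 0.919], [-0.006, 1.0, 0.011], [-0.919, -0.001, -0.393]]
force: [-1.4, 0.8, -0.0]
width: 0.851
```

Request:
{"fn": "servo_tool", "kwargs": {
  "commands": [
    {"rx": 0, "ry": -0.04, "rz": 0, "x": 0, "y": -0.3, "z": -0.2, "jaw": 0.7},
    {"rx": 0, "ry": -0.04, "rz": 0, "x": 0, "y": -0.4, "z": -0.2, "jaw": 0.7},
    {"rx": 0, "ry": -0.04, "rz": 0, "x": 0, "y": -0.4, "z": -0.2, "jaw": 0.7},
    {"rx": 0, "ry": 0, "rz": 0, "x": 0, "y": -0.2, "z": 0, "jaw": 0.7},
    {"rx": 0, "ry": 0, "rz": 0, "x": 0, "y": 0, "z": 0, "jaw": 0.7}
  ]
}}

```text
t: 34.25
ee_pos: [0.5653, -0.1074, 0.3791]
tcp_rot: [[0.001, -0.014, 1.0], [-0.004, 1.0, 0.014], [-1.0, -0.004, 0.001]]
force: [1.4, -0.4, 0.7]
width: 0.852
```

```bash
python3 -c "
from h import *
from station import vision
import cv2
st()
t=vision.read_camera('top')['frame'];s=vision.read_camera('scene')['frame']
cv2.imwrite('pics/f.png',np.vstack([cv2.resize(t[100:250,190:390],(640,480),interpolation=cv2.INTER_CUBIC)[:,:],]) if 0 else np.hstack([cv2.resize(t[110:250,180:380],(500,350),interpolation=cv2.INTER_CUBIC),cv2.resize(s[170:290,240:343],(300,350),interpolation=cv2.INTER_CUBIC)]))
"
```

```text
t 34.25 tilt -0.09 grasp-AX mm [  86.2 -132.5  144.1] F [ 1.4 -0.4  0.7] M [0.025 0.008 0.009] Max [0.046 0.362 0.158] w 0.852 q [-13.   5. 106.  -0.  68. -14.]
```

View pics/f.png

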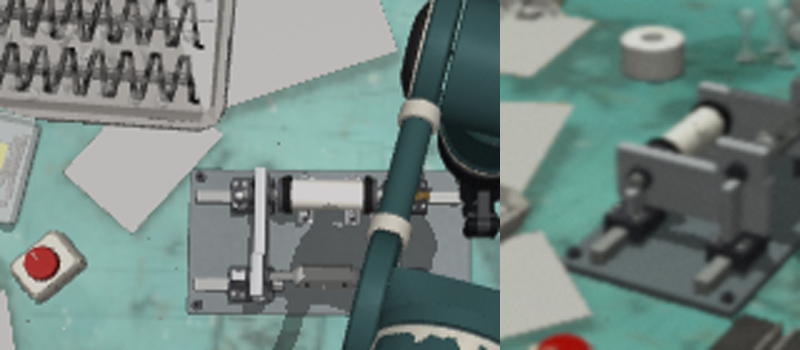

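The picture shows the sleeve clamped between both black pads, at (285,193) and (372,193), and intact. The timer at (45,265) and the cotton roll at (652,52 in the scene crop) look undisturbed, and the arm is clear.

```bash
python3 -c "
from station import bot
print(bot.finish_job())"
```

```text
the job is handed in; nothing more can be done
None
```

The sleeve is in the clamp saddles with both pads bearing on it, and I stopped tightening about half a flat past first contact. I handed the job in at about 34 s.

- **Placing:** I lifted the sleeve from its rest, laid it in the two saddles between the pads and let go before touching the turnbuckle.
- **Tightening:** I turned the turnbuckle by its hexagonal body in four grips. The moment stayed at the friction level, about 0.45 N·m, up to about 178°, and the load came on at roughly 179°. I stopped at about 209° with about 0.71 N·m, an added 0.26 N·m. I expected 0.256 N·m for half a flat.
- **Last pictures:** they show the sleeve intact between both pads, the timer and cotton roll undisturbed, and the arm clear of everything.
- **Uncertainty:** single moment readings scattered by about ±0.1 N·m, so the contact angle came from averages and is good to about ±4–5°. My early camera estimate put contact near 158°, but the measured moment did not support that, so I went by the moment.

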